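# Set out the seasonings on the serving board

## Task

Slide the dark wooden coaster out of its sleeve, keeping it level, and lay it centred on the rectangle in the middle of the light wooden board, square to the board; then stand the salt shaker in the centre of the coaster's cork disc. Stand the red-capped spice jar on the round mark at the end of the board nearer the egg timer, and the amber dropper bottle on the round mark at the other end. Leave everything upright, and do not push the egg timer or the matchbox about.

Things in the scene. Friction and masses are not known exactly. Their poses are not given: they have to be found in the camera images.
- board: Light wooden serving board, fixed, 120 (own x) x 290 (own y) x 12 mm; origin at the centre of its underside. Flush on its top: a dark rectangular outline (109 x 84 mm, long side along own x) at the centre, and a dark ring of 56 mm outer diameter near each end, centred at own y = +105 and -105 mm, x = 0. Own +y points to the robot's left, within a small yaw.
- holder: Dark steel coaster sleeve, fixed: flat box 75 (own x) x 95 (own y) x 28.5 mm, mouth at own x = -35 mm, facing its own -x, roughly to the robot. Origin on its underside. Inside, a level channel 70 mm deep, 83 mm wide, z 14 to 23.5 mm: 1.5 mm of play above and at each side of the coaster, which slides out straight along own -x and is clear after 70 mm of travel.
- coaster: Dark brown wooden plate 105 (own x) x 80 (own y) x 8 mm, loose, 90 g; origin centre of underside. Brass gripping post 18 (x) x 14 (y) mm at own x = -43 mm, y = 0, z 8 to 42 mm. Cork disc, 54 mm, flush in the top at own x = +10 mm. Starts level in the sleeve, axes parallel to it, post outside the mouth, origin 14 mm up. On the board the post may be at either long side.
- salt: Glass salt shaker with a grey domed cap, loose and upright, 44 mm diameter, 90 mm tall, 0.1 kg; origin at the centre of its underside. Grip it round the body, about 45 to 60 mm up.
- red_jar: Spice jar with a red cap, loose and upright, 45 mm diameter, 106 mm tall, 0.11 kg; origin at the centre of its underside. Grip it about 60 mm up.
- dropper: Small amber bottle with a black dropper cap, loose and upright, 33 mm diameter in its straight lower body (up to 50 mm), 102 mm tall with the narrow bulb; origin at the centre of its underside. Grip it about 38 mm up.
- timer: Cream egg timer with a dark green bar on top, 61 mm diameter, 44 mm tall, loose; stands on the worktop in front of the board, nearer one of its ends. It tells which end takes the red-capped jar. Not to be moved. Origin at the centre of its underside.
- matchbox: Matchbox, 36 x 56 x 17 mm, lying loose on the worktop in front of the board's other end. Not to be moved. Origin at the centre of its underside.
- lemon: Yellow lemon, a bystander lying fixed among the seasonings to the right of the board, 71 x 53 x 51 mm; origin at the centre of its underside.

How it is judged:
At the end, for the whole second after the job is handed in: Along the board's axes: coaster flat on the board, within 12 mm of its centre and 0.14 rad of square; salt on it, within 12 mm of the cork disc's centre; red-capped jar on the ring at the timer's end and dropper on the other, within 13 mm; all upright within 0.1 rad, at rest (x of coaster in the frame of board between -0.012 and 0.012 m and y of coaster in the frame of board between -0.012 and 0.012 m and z of coaster in the frame of board between 0.007 and 0.017 m and angle between the x axis of coaster and the x axis of board, either way round below 0.14 rad and x of salt in the frame of coaster between -0.002 and 0.022 m and y of salt in the frame of coaster between -0.012 and 0.012 m and z of salt in the frame of coaster between 0.003 and 0.013 m and ((y of timer in the frame of board above 0 m and x of red_jar in the frame of board between -0.013 and 0.013 m and y of red_jar in the frame of board between 0.092 and 0.118 m and z of red_jar in the frame of board between 0.007 and 0.017 m and x of dropper in the frame of board between -0.013 and 0.013 m and y of dropper in the frame of board between -0.118 and -0.092 m and z of dropper in the frame of board between 0.007 and 0.017 m) or (y of timer in the frame of board below 0 m and x of red_jar in the frame of board between -0.013 and 0.013 m and y of red_jar in the frame of board between -0.118 and -0.092 m and z of red_jar in the frame of board between 0.007 and 0.017 m and x of dropper in the frame of board between -0.013 and 0.013 m and y of dropper in the frame of board between 0.092 and 0.118 m and z of dropper in the frame of board between 0.007 and 0.017 m)) and angle between each of coaster, salt, red_jar, dropper's own z axis and vertical below 0.1 rad and linear speed of each of coaster, salt, red_jar, dropper below 0.02 m/s and angular speed of each of coaster, salt, red_jar, dropper below 0.2 rad/s); the robot touches nothing.
It fails at once if the egg timer is pushed more than 25 mm (distance of timer from where it was at the start of the episode above 0.025 m).
It fails at once if the matchbox is pushed more than 25 mm (distance of matchbox from where it was at the start of the episode above 0.025 m).
It fails at once if the coaster is tilted more than 0.35 rad (angle between coaster's own z axis and vertical above 0.35 rad).
It fails at once if the salt shaker, jar or bottle is tipped over (angle between any of salt, red_jar, dropper's own z axis and vertical above 0.7 rad).
It also fails if it takes over 131 s, if anything falls off the work surface, if the arm or the gripper's body presses on something with over 40 N, if the wrist force passes 120 N, or if a joint passes its speed limit or range.

## Robot

A 6-joint arm with a two-finger parallel gripper is mounted at the origin on the work surface; the furniture and walls round the work are solid. World frame = base frame: x ahead of the robot, y to its left, z up, the work surface at z = 0. Lengths are in m, angles in rad, forces in N, time in s.
With the tool pointing down it reaches from about 0.35 to 0.775 m from the base axis. Payload 7.3 kg.
Tool frame: the origin (TCP) lies at the very end of the fingers, on their centre line; the grasp point (between the pads) lies 19 mm behind it; z points along the fingers, y is the line along which they close (so a half turn about z gives the same grasp; the last joint's range is limited). The gripper opens to 92 mm and grips with 3 to 60 N. Pads are 19 mm wide; open, the fingers measure 130 mm over their backs; the gripper's body (75 mm by 190 mm) begins 47 mm behind the grasp point.
Start: joints at [1.003, 0.342, 1.524, -0, 1.275, -0.146], TCP at [0.215, 0.479, 0.227] pointing down, gripper open.
Joint ranges: [-2.53, 2.53], [-0.77, 2.02], [0.04, 2.7], [-1, 4.14], [0.28, 2.66], [-3.11, 3.11]. Speed limits (rad/s): [2.57, 2.57, 3.14, 3.14, 3.14, 3.14].

## Interface

Orientations are given as a rotation vector (axis times angle).
In Python, from station import manip, capture gives the robot as it stands.
- The arm moves only by the tool servo_tool, never from a script. Its argument "commands" is a list that holds one entry, the list of rows, each a list of 7 numbers: the turn, a rotation vector about the tool's x, y, z as a fraction of full scale, then the shift along the tool's x, y, z as a fraction of full scale, then the closure, from 0 (fully open) to 1 (shut). A call has exactly 5 rows; each row is the pose to reach, as a shift and turn from the pose commanded when the call began, along the tool's axes at that moment, turning the shorter way round; what a row does not reach only later rows make up. Full scale, the value 1, is 100 cm for a shift and pi rad for a turn. A row lasts 1/10 s, in which the tool goes at most 50 mm and 8.59 degrees, less where a joint would pass 70% of its speed; a pose out of reach is approached as far as the arm can. A call with a number of a shift or a turn outside -1 to 1 is refused whole. A call with a gripper value outside its range is refused whole. The fingers move at their own pace and stop on an object; "grip_force" is the grip in N (left out, the last holds). Time passes only in rows, so rows that repeat a pose let the fingers close, or fill a call up. It gives the time, the measured TCP pose, the force, the opening and the grip force at its end, in the units of the state.
- manip.state(): the state, without advancing time (a new reading comes with each control period).
- capture(name): name is "scene" or "top" or "wrist"; returns a dict with "img" (400x640x3 uint8, red, green, blue), "fx", "fy", "cx", "cy" (pixels), "camera_from_world" (4x4, takes a point from world to camera coordinates). Camera axes: x right, y down, z forward; pixel columns grow to the right and rows downward; lengths in m; the calibration is good to about 2 mm. A picture is of the moment at which its call begins. There is no depth.
- manip.job_done(): hands the job in; it is judged then, once.
The state is a dict: "clock": time; "joint_pos": joint angles; "dq": joint speeds; "joint_torque": joint torques, N m; "position": TCP position; "eef_rot": TCP orientation; "ft_force": force on the tool from outside, world axes, zero at the start; "torque": the same for the moment, N m; "gripper_width": opening from 0.0 (shut) to 1.0 (fully open); "grasp_force": force on a finger pad.
Only numpy, scipy, OpenCV 4.12 (cv2) and the standard library are available. Lean on these libraries where they do the work, as an engineer would, in place of code of your own. Each camera call takes 0.05 s, during which the arm holds its last target. There are 200 camera calls.

## Working session

There is one attempt and no reset: what is moved stays moved. The work goes in short steps, Python scripts to look and compute and a tool call to move; the robot and the scene stay as the last step left them, time stands still between calls to the robot, and variables do not carry over. Pictures are saved under pics/ and viewed, at most 14 in all, crops included, and the job is handed in when it is done.

Besides the shell and the picture viewer there is one more tool, called after "Call:" by a JSON object that holds its "api" and its "payload", one argument or row to a line. servo_tool: Moves the arm, as the interface text tells. Its arguments: {"type":"object","properties":{"commands":{"type":"array"},"grip_force":{"type":"number"}},"required":["commands"]}

```bash
ls; mkdir -p pics
python3 - <<'E'
from station import manip, capture
import cv2,numpy as np
for n in ["scene","top"]:
    d=capture(n); cv2.imwrite(f"pics/{n}0.png",d["img"][:,:,::-1]); np.savez(f"{n}0.npz",**d)
    T=d["camera_from_world"]; print(n,d["fx"],d["cx"],d["cy"],np.round(np.linalg.inv(T),3).tolist())
print(manip.state())
E
```

```text
pics
scene 409.7411399723791 322.03635939847794 199.60821285871822 [[0.805, -0.419, 0.42, -0.084], [-0.593, -0.582, 0.556, -0.714], [0.012, -0.697, -0.717, 0.927], [0.0, 0.0, 0.0, 1.0]]
top 459.42126444170714 323.5700665085663 188.6550030785585 [[0.01, -0.998, 0.069, 0.38], [-1.0, -0.011, -0.003, -0.026], [0.003, -0.069, -0.998, 1.296], [0.0, 0.0, 0.0, 1.0]]
{'clock': 0.1, 'joint_pos': array([ 1.00298342e+00,  3.42668433e-01,  1.52490907e+00, -2.21445766e-05,
        1.27541210e+00, -1.46007581e-01]), 'dq': array([-0.0004503 , -0.00220825, -0.0008951 , -0.00228521,  0.00011626,
       -0.00108469]), 'joint_torque': array([ 1.37498180e-03, -4.32005167e+01, -2.44695067e+01,  7.17864675e-02,
        5.25536493e-02, -7.09362280e-05]), 'position': array([0.21473187, 0.47868034, 0.22611082]), 'eef_rot': array([-6.57561236e-01, -3.07152595e+00,  2.06734847e-03]), 'ft_force': array([-0.6926557 ,  0.01267875, -0.49433327]), 'torque': array([ 0.02976135, -0.02440842, -0.00048279]), 'grasp_force': 0.0, 'gripper_width': 1.0025233111785894}
```

View pics/scene0.png

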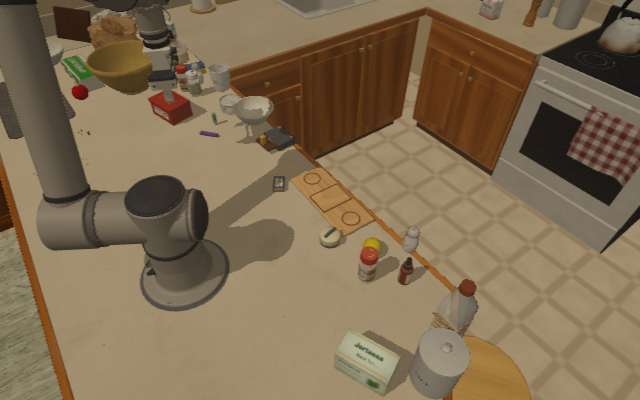

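View pics/top0.png

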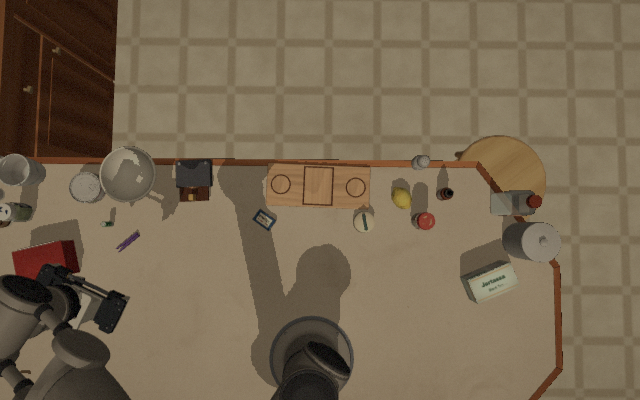

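The top view shows the board at about (318,185), the timer at its right (−y) end (364,222) and the matchbox at (264,219). The sleeve and coaster are at (194,180). The salt is near (421,162), the dropper (445,194), the red jar (425,221) and the lemon (401,198). I'll zoom in on these.

Run:
```python
import cv2,numpy as np
a=np.load("top0.npz")["img"][:,:,::-1]
c1=cv2.resize(a[145:245,165:285],None,fx=6,fy=5.9,interpolation=cv2.INTER_CUBIC)[:, :]
c1=cv2.resize(a[150:240,165:295],None,fx=6,fy=6,interpolation=cv2.INTER_CUBIC)
c2=cv2.resize(a[145:240,335:465],None,fx=6,fy=6,interpolation=cv2.INTER_CUBIC)
cv2.imwrite("pics/c1.png",c1);cv2.imwrite("pics/c2.png",c2)
```

```text
(no output)
```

View pics/c1.png

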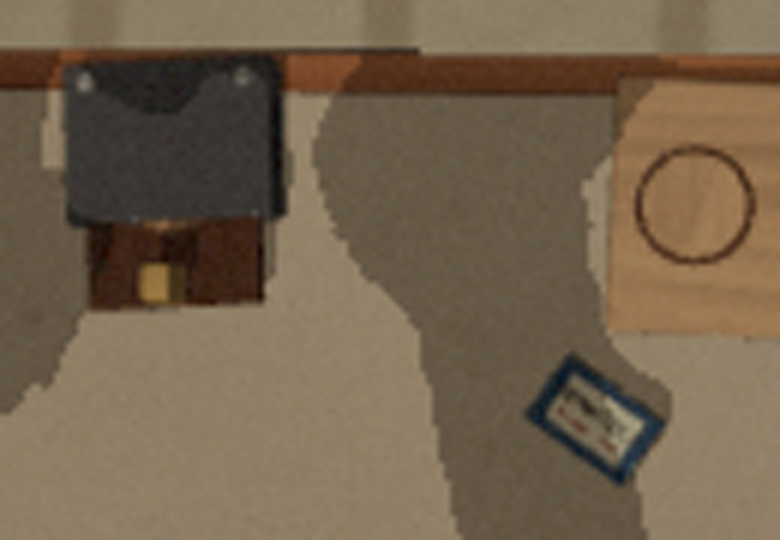

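View pics/c2.png

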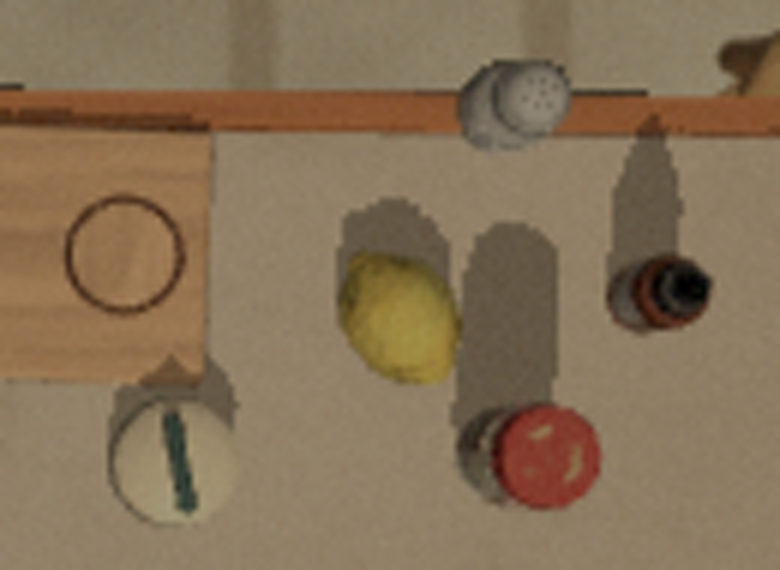

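The crops show the post top at about c1 (155,283) and the rings at c1 (695,205) and c2 (125,254). The red cap is at c2 (548,457), the salt cap at (533,99) and the dropper bulb at (687,287). Next I'll cast rays, using colour masks for the rings, board and timer.

```bash
cat > h.py <<'E'
import numpy as np,cv2
def ray(d,uv,z):
    """world point at height z on the ray of pixel uv"""
    T=np.linalg.inv(d["camera_from_world"]); 
    v=T[:3,:3]@np.array([(uv[0]-d["cx"])/d["fx"],(uv[1]-d["cy"])/d["fy"],1.])
    return T[:3,3]+v*(z-T[2,3])/v[2]
def proj(d,p):
    q=d["camera_from_world"]@np.r_[p,1.]; return np.array([d["fx"]*q[0]/q[2]+d["cx"],d["fy"]*q[1]/q[2]+d["cy"]])
def rows(shift_world,yaw,R):
    """tool-axis shift for a world shift"""
    return R.T@np.asarray(shift_world)
E
python3 - <<'E'
from h import *
from scipy.spatial.transform import Rotation as Ro
from station import manip
d=dict(np.load("top0.npz"))
def c1(x,y): return (164.58+x/6,149.58+y/6)
def c2(x,y): return (334.58+x/6,144.58+y/6)
for n,uv,z in [("post",c1(155,283),.056),("coaster FL",c1(90,310),.022),("coaster FR",c1(263,300),.022),("holdFL",c1(67,222),.0285),("holdRL",c1(62,65),.0285),("ringL",c1(695,205),.012),("ringR",c2(125,254),.012),
 ("redcap",c2(548,457),.106),("redbase",c2(505,453),.01),("salt cap",c2(533,99),.082),("saltbase",c2(490,112),.01),("dropbulb",c2(687,287),.1),("dropbody",c2(640,296),.01),("timer",c2(176,461),.03),("lemon",c2(402,318),.025),("match",c1(596,419),.017),("edge",c2(400,132),0.0)]:
    print(n,np.round(ray(d,uv,z),4))
s=manip.state(); R=Ro.from_rotvec(s["eef_rot"]); print(np.round(R.as_matrix(),3).tolist())
E
```

```text
post [0.4402 0.3294 0.056 ]
coaster FL [0.4291 0.3687 0.022 ]
coaster FR [0.4345 0.2891 0.022 ]
holdFL [0.4692 0.3786 0.0285]
holdRL [0.542  0.3833 0.0285]
ringL [0.4815 0.0912 0.012 ]
ringR [ 0.4748 -0.119   0.012 ]
redcap [ 0.3821 -0.2949  0.106 ]
redbase [ 0.3839 -0.2966  0.01  ]
salt cap [ 0.5405 -0.2945  0.082 ]
saltbase [ 0.5436 -0.2902  0.01  ]
dropbulb [ 0.4565 -0.3572  0.1   ]
dropbody [ 0.4578 -0.36    0.01  ]
timer [ 0.3787 -0.1416  0.03  ]
lemon [ 0.4456 -0.2461  0.025 ]
match [0.3813 0.1349 0.017 ]
edge [ 0.5349 -0.2496  0.    ]
[[-0.912, 0.409, -0.001], [0.409, 0.912, -0.001], [0.0, -0.001, -1.0]]
```

The numbers are consistent: the ring spacing is 0.2103 m against 0.210. From them:

| Item | Position (x, y) m | Yaw (rad) |
|---|---|---|
| Board centre | (0.478, −0.014) | −0.032 |
| Sleeve | – | ≈ +0.066 |
| Coaster post | (0.441, 0.3295) | – |

I'll move above the post.

Call:
{"api": "servo_tool", "payload": {
  "commands": [
    [[0, 0, -0.1556, -0.2675, -0.0444, 0.067, 0], [0, 0, -0.1556, -0.2675, -0.0444, 0.067, 0], [0, 0, -0.1556, -0.2675, -0.0444, 0.067, 0], [0, 0, -0.1556, -0.2675, -0.0444, 0.067, 0], [0, 0, -0.1556, -0.2675, -0.0444, 0.067, 0]]
  ]
}}

```text
clock: 0.6
position: [0.4065, 0.3514, 0.1696]
eef_rot: [0.11, -3.139, 0.0]
ft_force: [0.3, 1.2, 1.0]
gripper_width: 1.005
grasp_force: 0.0
```

Call:
{"api": "servo_tool", "payload": {
  "commands": [
    [[0, 0, 0, 0, 0, 0, 0], [0, 0, 0, 0, 0, 0, 0], [0, 0, 0, 0, 0, 0, 0], [0, 0, 0, 0, 0, 0, 0], [0, 0, 0, 0, 0, 0, 0]]
  ]
}}

```text
clock: 1.1
position: [0.4045, 0.3536, 0.1707]
eef_rot: [-0.108, 3.139, 0.001]
ft_force: [0.3, -0.8, -0.3]
gripper_width: 1.0
grasp_force: 0.0
```

```bash
cat >> h.py <<'E'
from scipy.spatial.transform import Rotation as Ro
def where():
    from station import manip
    s=manip.state(); R=Ro.from_rotvec(s["eef_rot"]).as_matrix()
    print("t",s["clock"],"pos",np.round(s["position"],4),"yaw",round(np.arctan2(R[1,1],R[0,1]),4),"tz",np.round(R[:,2],3),"F",np.round(s["ft_force"],1),"w",round(s["gripper_width"],3),"gf",round(s["grasp_force"],1))
    return s,R
def shot(n,f):
    from station import capture
    d=capture(n); cv2.imwrite(f"pics/{f}.png",d["img"][:,:,::-1]); np.savez(f"{f}.npz",**d); return d
E
python3 - <<'E'
from h import *
s,R=where(); d=shot("wrist","w1")
print(proj(d,[0.441,.3295,.056]), np.round(np.linalg.inv(d["camera_from_world"])[:3,3],3))
E
```

```text
t 1.1 pos [0.4045 0.3536 0.1707] yaw 1.6399 tz [ 0.001  0.001 -1.   ] F [ 0.3 -0.8 -0.3] w 1.0 gf 0.0
[287.45887693 233.01317938] [0.322 0.349 0.327]
```

View pics/w1.png

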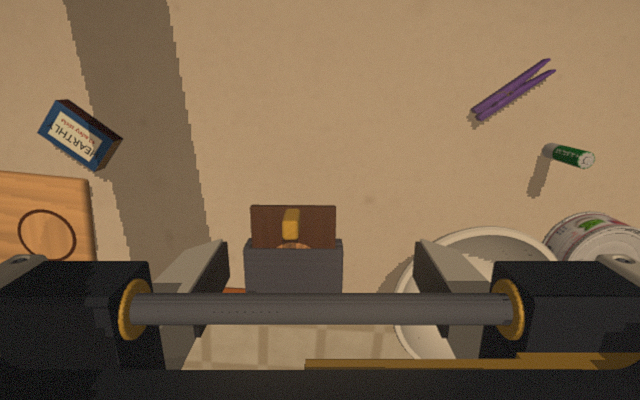

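The wrist view shows the coaster at rows 205–250 with the brass post at about (291,222). The sleeve is below it, at columns 245–342. I'll measure these by colour.

Run:
```python
from h import *
d=dict(np.load("w1.npz")); im=cv2.cvtColor(d["img"],cv2.COLOR_RGB2HSV)[195:250,240:350]
def comp(lo,hi):
    m=cv2.inRange(im,lo,hi); n,l,st,c=cv2.connectedComponentsWithStats(m); i=1+np.argmax(st[1:,4]); return st[i]+[240,195,0,0,0],c[i]+[240,195]
st,c=comp((18,120,110),(32,255,255)); print("brass",st,c)
for z in (.056,.04): print(z,[np.round(ray(d,p,z),4) for p in [(st[0]-.5+st[2]/2,st[1]),(st[0]-.5+st[2]/2,st[1]+st[3])]])
st,c=comp((0,60,25),(12,255,120)); print("brown",st,c)
for p in [(250,205),(335.5,205)]: print("coaster corner",np.round(ray(d,p,.022),4))
for p in [(245,248),(342,239)]: print("holder corner",np.round(ray(d,p,.0285),4))
print(np.round(d["img"][215:245:3,291],0).tolist())
```

```text
brass [282 209  17  31 360] [290.04722222 225.08055556]
0.056 [array([0.4197, 0.3307, 0.056 ]), array([0.4472, 0.3319, 0.056 ])]
0.04 [array([0.4254, 0.3296, 0.04  ]), array([0.4546, 0.3309, 0.04  ])]
brown [ 250  205   90   44 2205] [293.18730159 226.93922902]
coaster corner [0.4306 0.2918 0.022 ]
coaster corner [0.4252 0.3697 0.022 ]
holder corner [0.4709 0.2888 0.0285]
holder corner [0.4556 0.378  0.0285]
[[134, 95, 44], [131, 96, 34], [171, 121, 41], [183, 130, 53], [180, 126, 51], [178, 129, 47], [170, 122, 44], [173, 122, 45], [113, 80, 36], [90, 59, 42]]
```

Call:
{"api": "servo_tool", "payload": {
  "commands": [
    [[0, 0, 0, -0.034, -0.026, 0.04, 0.3], [0, 0, 0, -0.034, -0.026, 0.08, 0.4], [0, 0, 0, -0.034, -0.026, 0.08, 0.4], [0, 0, 0, -0.034, -0.026, 0.11, 0.4], [0, 0, 0, -0.034, -0.026, 0.14, 0.4]]
  ]
}}

```text
clock: 1.65
position: [0.4418, 0.3305, 0.032]
eef_rot: [-0.106, 3.136, 0.003]
ft_force: [0.9, -0.2, 0.3]
gripper_width: 0.626
grasp_force: 0.0
```

Run:
```python
from h import *
s,R=where(); shot("wrist","w2")
```

```text
t 1.65 pos [0.4418 0.3305 0.032 ] yaw 1.6387 tz [ 0.003  0.002 -1.   ] F [ 0.9 -0.2  0.3] w 0.626 gf 0.0
```

View pics/w2.png

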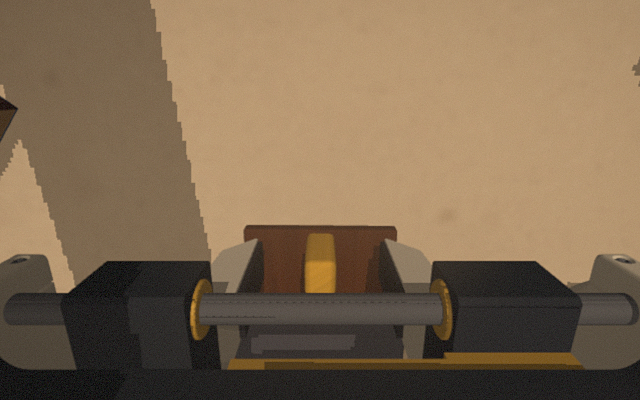

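The post at column 320 is centred between the fingers (263 and 383). I'll close on it.

Call:
{"api": "servo_tool", "payload": {
  "commands": [
    [[0, 0, 0, 0, 0, 0.002, 0.7], [0, 0, 0, 0, 0, 0.002, 1], [0, 0, 0, 0, 0, 0.002, 1], [0, 0, 0, 0, 0, 0.002, 1], [0, 0, 0, 0, 0, 0.002, 1]]
  ],
  "grip_force": 40
}}

```text
clock: 2.2
position: [0.4415, 0.3293, 0.0293]
eef_rot: [-0.105, 3.138, 0.001]
ft_force: [-0.2, -0.2, -0.0]
gripper_width: 0.216
grasp_force: 0.0
```

Call:
{"api": "servo_tool", "payload": {
  "commands": [
    [[0, 0, 0, 0, 0, 0, 1], [0, 0, 0, 0, 0, 0, 1], [0, 0, 0, 0.003, 0, 0, 1], [0, 0, 0, 0.006, 0, 0, 1], [0, 0, 0, 0.01, 0, 0, 1]]
  ]
}}

```text
clock: 2.7
position: [0.4319, 0.3286, 0.0287]
eef_rot: [-0.105, 3.138, 0.001]
ft_force: [3.2, 0.6, 4.2]
gripper_width: 0.147
grasp_force: 40.0
```

Call:
{"api": "servo_tool", "payload": {
  "commands": [
    [[0, 0, 0, 0.007, 0, 0, 1], [0, 0, 0, 0.014, 0, 0, 1], [0, 0, 0, 0.021, 0, 0, 1], [0, 0, 0, 0.028, 0, 0, 1], [0, 0, 0, 0.035, 0, 0, 1]]
  ]
}}

```text
clock: 3.2
position: [0.3957, 0.326, 0.0284]
eef_rot: [-0.105, 3.139, 0.0]
ft_force: [3.8, 0.6, 3.5]
gripper_width: 0.147
grasp_force: 40.0
```

Call:
{"api": "servo_tool", "payload": {
  "commands": [
    [[0, 0, 0, 0.007, 0, 0, 1], [0, 0, 0, 0.014, 0, 0, 1], [0, 0, 0, 0.021, 0, 0, 1], [0, 0, 0, 0.028, 0, 0, 1], [0, 0, 0, 0.035, 0, 0, 1]]
  ]
}}

```text
clock: 3.7
position: [0.359, 0.3228, 0.0274]
eef_rot: [0.105, -3.136, 0.003]
ft_force: [0.5, 0.3, -1.3]
gripper_width: 0.151
grasp_force: 40.0
```

Run:
```python
from h import *
s,R=where(); shot("wrist","w3")
```

```text
t 3.7 pos [0.359  0.3228 0.0274] yaw 1.6378 tz [-0.004 -0.002 -1.   ] F [ 0.5  0.3 -1.3] w 0.151 gf 40.0
```

View pics/w3.png

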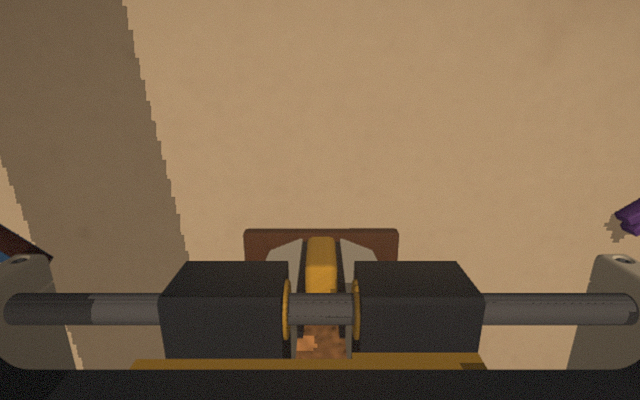

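The coaster is out: the force dropped to −1.3 N, its weight, and the front edge is at row 229, columns 244–398. I'll measure it relative to the TCP before carrying it.

Run:
```python
from h import *
d=dict(np.load("w3.npz"))
g=cv2.GaussianBlur(cv2.cvtColor(d["img"],cv2.COLOR_RGB2GRAY),(3,3),0).astype(int)
print([ (c,int(215+np.argmax(np.abs(np.diff(g[215:245,c]))))) for c in (252,262,290,350,380,390)], [int(210+np.argmax(np.abs(np.diff(g[r,210:270])))) for r in (233,238,243)],[int(370+np.argmax(np.abs(np.diff(g[r,370:420])))) for r in (233,238,243)])
for z in (.020,.022):
  a,b=ray(d,(244.5,229.5),z),ray(d,(398,229.5),z); print(z,a,b,np.linalg.norm(a-b),(a+b)/2)
```

```text
[(252, 228), (262, 228), (290, 228), (350, 227), (380, 227), (390, 227)] [243, 242, 243] [398, 398, 398]
0.02 [0.34773423 0.28476993 0.02      ] [0.34252236 0.36153663 0.02      ] 0.07694341743190908 [0.3451283  0.32315328 0.02      ]
0.022 [0.34687023 0.28518277 0.022     ] [0.34172193 0.36101297 0.022     ] 0.0760047640266721 [0.34429608 0.32309787 0.022     ]
```

Call:
{"api": "servo_tool", "payload": {
  "commands": [
    [[0, 0, 0, 0, 0, -0.015, 1], [0, 0, 0, 0, 0, -0.035, 1], [0, 0, 0, 0, 0, -0.055, 1], [0, 0, 0, -0.003, -0.015, -0.06, 1], [0, 0, 0, -0.006, -0.04, -0.06, 1]]
  ]
}}

```text
clock: 4.25
position: [0.3698, 0.2846, 0.0889]
eef_rot: [-0.108, 3.139, 0.001]
ft_force: [0.4, 0.3, -0.6]
gripper_width: 0.149
grasp_force: 40.0
```

Call:
{"api": "servo_tool", "payload": {
  "commands": [
    [[0, 0, 0, -0.005, -0.03, 0, 1], [0, 0, 0, -0.01, -0.06, 0, 1], [0, 0, 0, -0.015, -0.09, 0, 1], [0, 0, 0, -0.02, -0.12, 0, 1], [0, 0, 0, -0.025, -0.15, 0, 1]]
  ]
}}

```text
clock: 4.75
position: [0.4041, 0.135, 0.0878]
eef_rot: [0.105, -3.138, -0.0]
ft_force: [0.8, 0.4, -0.4]
gripper_width: 0.15
grasp_force: 40.0
```

Call:
{"api": "servo_tool", "payload": {
  "commands": [
    [[0, 0, 0.006, -0.005, -0.03, 0, 1], [0, 0, 0.012, -0.01, -0.06, 0, 1], [0, 0, 0.018, -0.015, -0.09, 0, 1], [0, 0, 0.024, -0.02, -0.12, 0, 1], [0, 0, 0.03, -0.024, -0.135, 0, 1]]
  ]
}}

```text
clock: 5.25
position: [0.4375, 0.0013, 0.0878]
eef_rot: [-0.047, -3.14, -0.0]
ft_force: [-0.4, 0.3, -0.8]
gripper_width: 0.145
grasp_force: 40.0
```

Run:
```python
from h import *
s,R=where(); d=shot("top","t2"); e=shot("scene","s2")
a=cv2.resize(d["img"][150:240,255:385,::-1],None,fx=6,fy=6,interpolation=cv2.INTER_CUBIC)
cv2.imwrite("pics/t2c.png",a)
```

```text
t 5.25 pos [0.4375 0.0013 0.0878] yaw 1.5412 tz [-0.001  0.    -1.   ] F [-0.4  0.3 -0.8] w 0.145 gf 40.0
```

View pics/t2c.png

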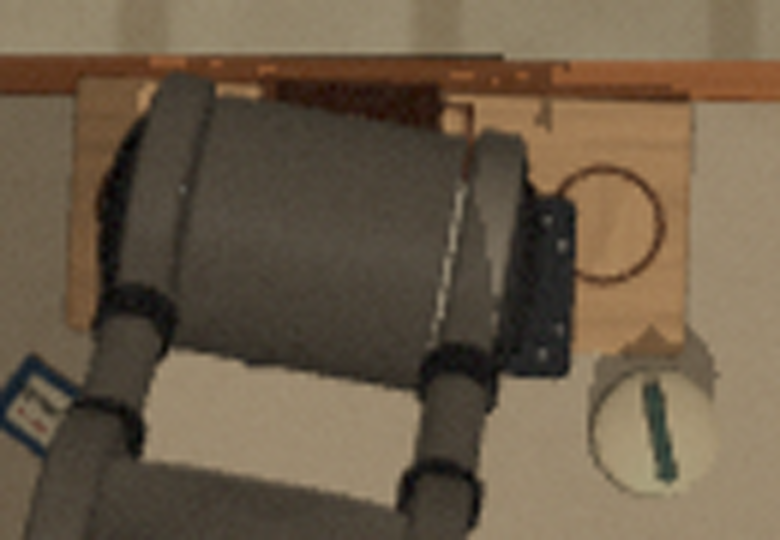

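Call:
{"api": "servo_tool", "payload": {
  "commands": [
    [[0, 0, 0.001, 0.0006, -0.007, 0.01, 1], [0, 0, 0.001, 0.0006, -0.014, 0.02, 1], [0, 0, 0.001, 0.0006, -0.014, 0.03, 1], [0, 0, 0.001, 0.0006, -0.014, 0.043, 1], [0, 0, 0.001, 0.0006, -0.014, 0.05, 1]]
  ]
}}

```text
clock: 5.85
position: [0.4359, -0.0103, 0.0367]
eef_rot: [-0.047, -3.139, -0.001]
ft_force: [-0.2, 0.2, -1.8]
gripper_width: 0.144
grasp_force: 40.0
```

Run:
```python
from h import *
s,R=where(); d=shot("wrist","w4")
cv2.imwrite("pics/w4c.png",cv2.resize(d["img"][170:300,190:450,::-1],None,fx=3,fy=3,interpolation=cv2.INTER_CUBIC))
```

```text
t 5.85 pos [ 0.4359 -0.0103  0.0367] yaw 1.541 tz [-0.002  0.001 -1.   ] F [-0.2  0.2 -1.8] w 0.144 gf 40.0
```

View pics/w4c.png

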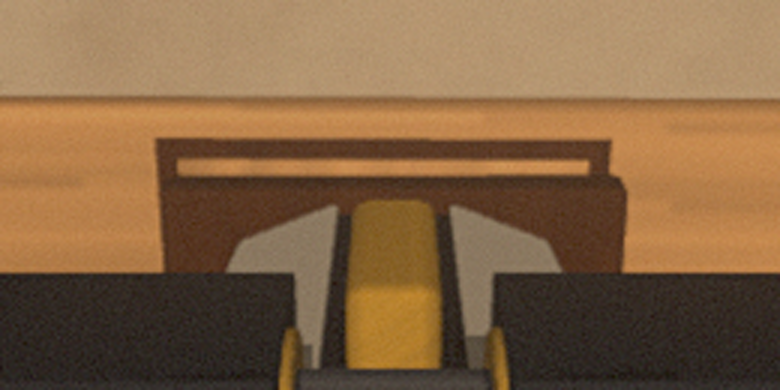

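The rectangle outline spans crop columns 157–611 at row 140. The coaster's near lower edge spans columns 162–620 at row 178, so it is slightly offset. I'll compute how much.

Run:
```python
from h import *
d=dict(np.load("w4.npz"))
P=lambda x,y,z: ray(d,(189.67+x/3,169.67+y/3),z)
a,b=P(157,140,.012),P(611,140,.012); c,e=P(162,178,.022),P(622,178,.022)
print(a,b,np.linalg.norm(a-b)); print(c,e,np.linalg.norm(c-e))
y=(b-a)/np.linalg.norm(b-a); x=np.array([-y[1],y[0],0])
if x[0]<0:x=-x
if y[1]<0:y=-y
print("yaw board",np.arctan2(-y[0],y[1]))
bc=(a+b)/2+x*.0545; cc=(c+e)/2; yc=(e-c)/np.linalg.norm(e-c); xc=np.array([yc[1],-yc[0],0]);xc*=np.sign(xc[0]); cc=cc+xc*.0525
print("board centre",bc,"coaster centre",cc,"diff in board",(bc-cc)@x,(bc-cc)@y, "yaw c",np.arctan2(xc[1],xc[0]))
```

```text
[ 0.42025112 -0.05195577  0.012     ] [0.42273194 0.03087036 0.012     ] 0.08286327260016521
[ 0.42364463 -0.04928551  0.022     ] [0.4260504  0.03092683 0.022     ] 0.08024841058031311
yaw board -0.02994312364543978
board centre [ 0.4759671  -0.01217436  0.012     ] coaster centre [ 0.47732392 -0.01075324  0.022     ] diff in board -0.0013136608795416339 -0.0014611077890231638 yaw c -0.029983571767726844
```

Call:
{"api": "servo_tool", "payload": {
  "commands": [
    [[0, 0, 0, 0.0013, -0.0015, 0.002, 1], [0, 0, 0, 0.0013, -0.0015, 0.004, 1], [0, 0, 0, 0.0013, -0.0015, 0.006, 1], [0, 0, 0, 0.0013, -0.0015, 0.008, 1], [0, 0, 0, 0.0013, -0.0015, 0.009, 1]]
  ]
}}

```text
clock: 6.4
position: [0.4357, -0.0123, 0.0292]
eef_rot: [0.048, 3.141, 0.0]
ft_force: [0.7, 0.4, -0.6]
gripper_width: 0.15
grasp_force: 40.0
```

Call:
{"api": "servo_tool", "payload": {
  "commands": [
    [[0, 0, 0, 0, 0, 0.0005, 1], [0, 0, 0, 0, 0, 0.001, 1], [0, 0, 0, 0, 0, 0.001, 1], [0, 0, 0, 0, 0, 0.001, 1], [0, 0, 0, 0, 0, 0.001, 1]]
  ]
}}

```text
clock: 6.9
position: [0.4356, -0.0124, 0.0283]
eef_rot: [0.048, 3.141, 0.0]
ft_force: [-0.2, 0.5, -0.5]
gripper_width: 0.156
grasp_force: 40.0
```

Call:
{"api": "servo_tool", "payload": {
  "commands": [
    [[0, 0, 0, 0, 0, 0.0005, 1], [0, 0, 0, 0, 0, 0.001, 1], [0, 0, 0, 0, 0, 0.0015, 1], [0, 0, 0, 0, 0, 0.002, 1], [0, 0, 0, 0, 0, 0.002, 1]]
  ]
}}

```text
clock: 7.4
position: [0.4356, -0.0124, 0.0269]
eef_rot: [0.048, 3.141, -0.0]
ft_force: [-2.3, 0.7, 9.7]
gripper_width: 0.149
grasp_force: 40.0
```

Contact made, so I'll release and retreat upward.

Call:
{"api": "servo_tool", "payload": {
  "commands": [
    [[0, 0, 0, 0, 0, 0, 0.8], [0, 0, 0, 0, 0, 0, 0.6], [0, 0, 0, 0, 0, 0, 0.4], [0, 0, 0, 0, 0, 0, 0.4], [0, 0, 0, 0, 0, -0.01, 0.4]]
  ]
}}

```text
clock: 7.9
position: [0.4348, -0.0122, 0.0357]
eef_rot: [-0.048, -3.139, -0.001]
ft_force: [-0.3, -0.1, -0.4]
gripper_width: 0.498
grasp_force: 0.0
```

Call:
{"api": "servo_tool", "payload": {
  "commands": [
    [[0, 0, 0, 0, 0, -0.03, 0.4], [0, 0, 0, 0, 0, -0.07, 0.2], [0, 0, 0, 0, 0, -0.12, 0.2], [0, 0, 0, 0, 0, -0.16, 0.2], [0, 0, 0, 0, -0.03, -0.18, 0.2]]
  ]
}}

```text
clock: 8.4
position: [0.4357, -0.041, 0.2207]
eef_rot: [0.042, 3.135, -0.001]
ft_force: [0.9, -1.1, -0.3]
gripper_width: 0.795
grasp_force: 0.0
```

Call:
{"api": "servo_tool", "payload": {
  "commands": [
    [[0, 0, 0, 0, -0.04, 0, 0.2], [0, 0, 0, 0, -0.08, 0, 0.2], [0, 0, 0, 0, -0.12, 0, 0.2], [0, 0, 0, 0, -0.16, 0, 0.2], [0, 0, 0, 0, -0.2, 0, 0.2]]
  ]
}}

```text
clock: 8.9
position: [0.4281, -0.2438, 0.217]
eef_rot: [0.048, 3.141, -0.0]
ft_force: [0.4, -0.2, 0.3]
gripper_width: 0.8
grasp_force: 0.0
```

Run:
```python
from h import *
s,R=where(); d=shot("wrist","w5"); shot("top","t3")
```

```text
t 8.9 pos [ 0.4281 -0.2438  0.217 ] yaw 1.5404 tz [ 0.001 -0.    -1.   ] F [ 0.4 -0.2  0.3] w 0.8 gf 0.0
```

View pics/w5.png

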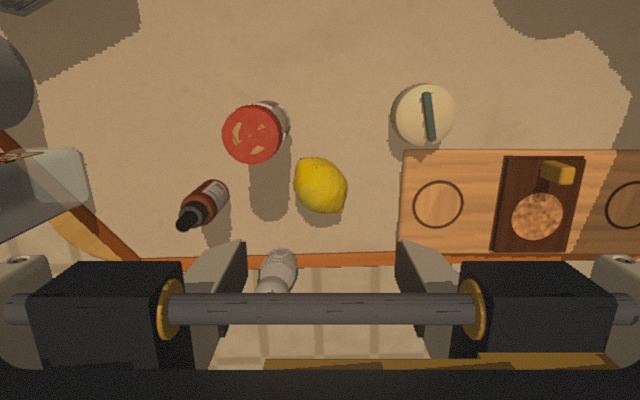

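The coaster lies inside the outline with the cork at (539,216), and the timer is untouched. The red cap is at (252,134) and the dropper tip at (187,222). I'll cross-check positions against the top view.

Run:
```python
from h import *
d=dict(np.load("w5.npz")); 
hsv=cv2.cvtColor(d["img"],cv2.COLOR_RGB2HSV)
m=cv2.inRange(hsv,(0,150,90),(6,255,255))|cv2.inRange(hsv,(174,150,90),(180,255,255))
n,l,st,c=cv2.connectedComponentsWithStats(m); i=1+np.argmax(st[1:,4]); cnt=max(cv2.findContours((l==i).astype(np.uint8),0,2)[0],key=cv2.contourArea)
(u,v),r=cv2.minEnclosingCircle(cnt); print("red",u,v,r,ray(d,(u,v),.104))
print("bulb",ray(d,(187,223),.1),"drop shoulder",ray(d,(208,198),.05))
print("cork",ray(d,(538.5,216),.02),"ringR",ray(d,(438,204),.012))
print("coaster corners",[np.round(ray(d,p,.02)[:2],4).tolist() for p in [(503,157),(583,157),(490,250),(567,251)]])
t=dict(np.load("t3.npz")); h=cv2.cvtColor(t["img"],cv2.COLOR_RGB2HSV)
```

```text
red 251.54327392578125 133.9071807861328 30.128150939941406 [ 0.37909536 -0.29370114  0.104     ]
bulb [ 0.45139448 -0.354776    0.1       ] drop shoulder [ 0.4456869 -0.3517899  0.05     ]
cork [ 0.48584963 -0.01164112  0.02      ] ringR [ 0.47181675 -0.1172506   0.012     ]
coaster corners [[0.4206, -0.0576], [0.423, 0.0234], [0.5245, -0.0588], [0.5283, 0.0263]]
```

Call:
{"api": "servo_tool", "payload": {
  "commands": [
    [[0, 0, 0, -0.01, -0.04, 0, 0.35], [0, 0, 0, -0.02, -0.08, 0, 0.35], [0, 0, 0, -0.0305, -0.112, 0.02, 0.35], [0, 0, 0, -0.0305, -0.112, 0.05, 0.35], [0, 0, 0, -0.0305, -0.112, 0.07, 0.35]]
  ]
}}

```text
clock: 9.5
position: [0.4553, -0.3546, 0.1446]
eef_rot: [-0.049, -3.14, -0.003]
ft_force: [0.4, -0.0, -0.9]
gripper_width: 0.656
grasp_force: 0.0
```

Run:
```python
from h import *
s,R=where(); d=shot("wrist","w6")
cv2.imwrite("pics/w6c.png",cv2.resize(d["img"][120:400,160:480,::-1],None,fx=2,fy=2))
```

```text
t 9.5 pos [ 0.4553 -0.3546  0.1446] yaw 1.5395 tz [-0.001  0.002 -1.   ] F [ 0.4 -0.  -0.9] w 0.656 gf 0.0
```

View pics/w6c.png

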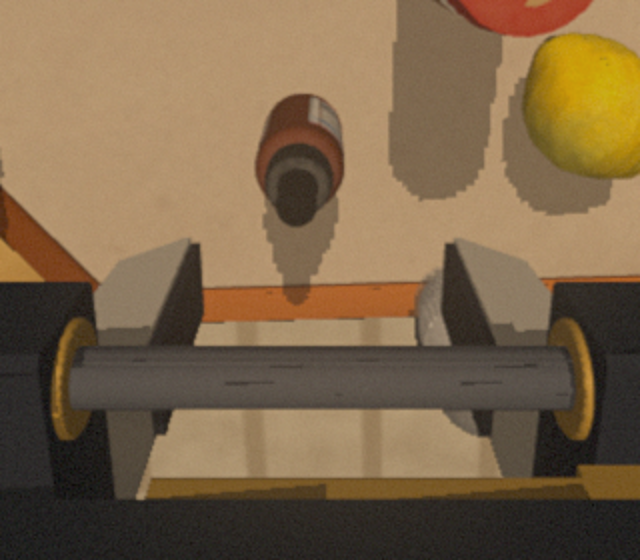

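The dropper is between the fingers, with its bulb at crop (297,200) and its base's near edge at about (303,94). I'll refine its position.

Run:
```python
from h import *
d=dict(np.load("w6.npz")); P=lambda x,y,z: ray(d,(159.75+x/2,119.75+y/2),z)
print("bulb",P(297,197,.1),"base near edge +16.5:",P(303,94,0)+[.0165,0,0],"body mid",P(300.5,150,.05))
print("finger mid proj at z .12",proj(d,[.4553,-.3546,.12]))
```

```text
bulb [ 0.4493811 -0.3609069  0.1      ] base near edge +16.5: [ 0.45624358 -0.36105002  0.        ] body mid [ 0.44982907 -0.36120266  0.05      ]
finger mid proj at z .12 [318.82571592 240.60841977]
```

Call:
{"api": "servo_tool", "payload": {
  "commands": [
    [[0, 0, 0, 0, -0.0055, 0.02, 0.35], [0, 0, 0, 0, -0.0055, 0.05, 0.35], [0, 0, 0, 0, -0.0055, 0.08, 0.35], [0, 0, 0, 0, -0.0055, 0.095, 0.35], [0, 0, 0, 0, -0.0055, 0.105, 0.35]]
  ]
}}

```text
clock: 10.05
position: [0.4556, -0.3596, 0.0409]
eef_rot: [-0.047, -3.14, -0.002]
ft_force: [-0.4, 0.4, -0.9]
gripper_width: 0.65
grasp_force: 0.0
```

Call:
{"api": "servo_tool", "payload": {
  "commands": [
    [[0, 0, 0, 0, 0, 0.001, 0.5], [0, 0, 0, 0, 0, 0.001, 0.6], [0, 0, 0, 0, 0, 0.001, 0.7], [0, 0, 0, 0, 0, 0.001, 0.8], [0, 0, 0, 0, 0, 0.001, 0.8]]
  ],
  "grip_force": 15
}}

```text
clock: 10.55
position: [0.456, -0.3611, 0.0412]
eef_rot: [0.048, 3.14, -0.002]
ft_force: [0.3, 0.3, 3.0]
gripper_width: 0.35
grasp_force: 15.0
```

```bash
python3 -c "from h import *; where()"
```

```text
t 10.55 pos [ 0.456  -0.3611  0.0412] yaw 1.5404 tz [ 0.001 -0.001 -1.   ] F [0.3 0.3 3. ] w 0.35 gf 15.0
```

Call:
{"api": "servo_tool", "payload": {
  "commands": [
    [[0, 0, 0, 0, 0, 0, 0.8], [0, 0, 0, 0, 0, 0, 0.8], [0, 0, 0, 0, 0, -0.004, 0.8], [0, 0, 0, 0, 0, -0.009, 0.8], [0, 0, 0, 0, 0, -0.015, 0.8]]
  ],
  "grip_force": 25
}}

```text
clock: 11.05
position: [0.4553, -0.3604, 0.0553]
eef_rot: [-0.048, -3.141, -0.001]
ft_force: [-0.2, 0.0, -0.1]
gripper_width: 0.347
grasp_force: 25.0
```

Run:
```python
from h import *
s,R=where(); d=shot("wrist","w7")
cv2.imwrite("pics/w7c.png",cv2.resize(d["img"][120:400,160:480,::-1],None,fx=2,fy=2))
```

```text
t 11.05 pos [ 0.4553 -0.3604  0.0553] yaw 1.5404 tz [-0.001  0.001 -1.   ] F [-0.2  0.  -0.1] w 0.347 gf 25.0
```

View pics/w7c.png

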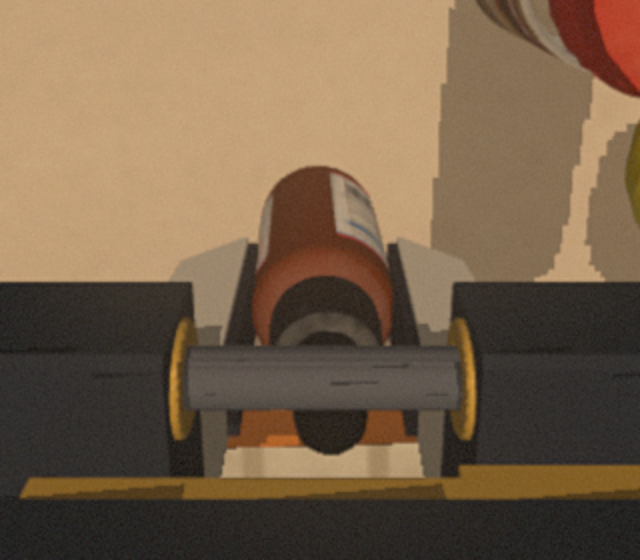

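The bottle sits upright between the pads, with its base's near edge at crop (318,168). I'll check whether it lifted.

Run:
```python
from h import *
d=dict(np.load("w7.npz")); P=lambda x,y,z: ray(d,(159.75+x/2,119.75+y/2),z)
for z in (0,.014): print(z,"near edge",P(318,168,z),"expected x",.4553-.0165, "bulb",P(332,432,z+.1))
print(where()[0]["torque"])
```

```text
0 near edge [ 0.44401798 -0.36026058  0.        ] expected x 0.43879999999999997 bulb [ 0.46313999 -0.35776664  0.1       ]
0.014 near edge [ 0.43929427 -0.36004663  0.014     ] expected x 0.43879999999999997 bulb [ 0.45178693 -0.35767381  0.114     ]
t 11.1 pos [ 0.4558 -0.3609  0.0565] yaw 1.5404 tz [ 0.001 -0.001 -1.   ] F [ 0.8 -0.5  0.3] w 0.345 gf 25.0
[-0.01387165 -0.01293163 -0.04123096]
```

It lifted. I'll raise it and carry it to the +y ring at (0.480, 0.092).

Call:
{"api": "servo_tool", "payload": {
  "commands": [
    [[0, 0, 0, 0, 0, -0.025, 0.8], [0, 0, 0, 0, 0, -0.055, 0.8], [0, 0, 0, 0, 0, -0.085, 0.8], [0, 0, 0, 0, 0, -0.115, 0.8], [0, 0, 0, 0, 0, -0.14, 0.8]]
  ]
}}

```text
clock: 11.6
position: [0.4556, -0.3607, 0.1972]
eef_rot: [0.048, 3.14, -0.001]
ft_force: [-0.2, -0.8, -0.6]
gripper_width: 0.343
grasp_force: 25.0
```

Call:
{"api": "servo_tool", "payload": {
  "commands": [
    [[0, 0, 0, 0, 0.02, 0, 0.8], [0, 0, 0, 0, 0.05, 0, 0.8], [0, 0, 0, 0, 0.085, 0, 0.8], [0, 0, 0, 0, 0.12, 0, 0.8], [0, 0, 0, 0, 0.155, 0, 0.8]]
  ]
}}

```text
clock: 12.1
position: [0.46, -0.2044, 0.1954]
eef_rot: [0.048, 3.141, 0.0]
ft_force: [0.2, 0.4, 0.5]
gripper_width: 0.348
grasp_force: 24.9
```

Call:
{"api": "servo_tool", "payload": {
  "commands": [
    [[0, 0, 0, 0, 0.035, 0, 0.8], [0, 0, 0, 0, 0.07, 0, 0.8], [0, 0, 0, 0, 0.105, 0, 0.8], [0, 0, 0, 0, 0.14, 0, 0.8], [0, 0, 0, 0, 0.175, 0, 0.8]]
  ]
}}

```text
clock: 12.6
position: [0.4653, -0.0294, 0.1955]
eef_rot: [0.048, 3.141, 0.0]
ft_force: [1.1, -0.3, -0.2]
gripper_width: 0.346
grasp_force: 24.9
```

Call:
{"api": "servo_tool", "payload": {
  "commands": [
    [[0, 0, 0, -0.003, 0.035, 0, 0.8], [0, 0, 0, -0.006, 0.07, 0, 0.8], [0, 0, 0, -0.009, 0.1, 0, 0.8], [0, 0, 0, -0.011, 0.123, 0, 0.8], [0, 0, 0, -0.011, 0.123, 0, 0.8]]
  ]
}}

```text
clock: 13.1
position: [0.4802, 0.0941, 0.1954]
eef_rot: [0.043, 3.141, 0.001]
ft_force: [0.4, -0.6, -0.8]
gripper_width: 0.343
grasp_force: 25.0
```

Run:
```python
from h import *
s,R=where(); d=shot("wrist","w8"); e=shot("scene","s8")
p=proj(e,s["position"]).astype(int); print(p)
a=cv2.resize(d["img"][150:400,120:440,::-1],(480,375)); b=cv2.resize(e["img"][p[1]-60:p[1]+65,p[0]-50:p[0]+50,::-1],(300,375))
cv2.imwrite("pics/w8c.png",np.hstack([a,b]))
```

```text
t 13.1 pos [0.4802 0.0941 0.1954] yaw 1.5437 tz [ 0.     0.001 -1.   ] F [ 0.4 -0.6 -0.8] w 0.343 gf 25.0
[310 132]
```

View pics/w8c.png

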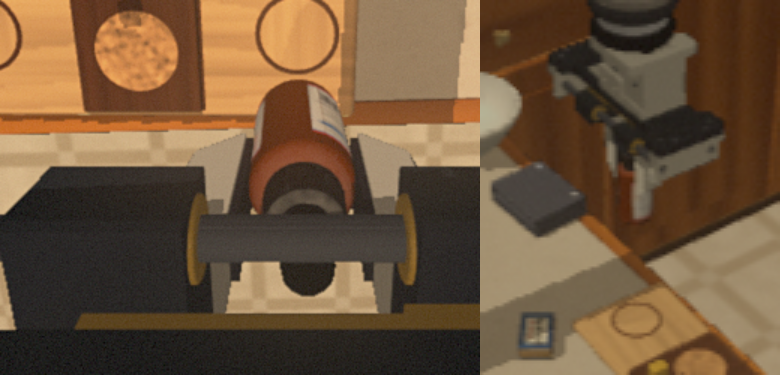

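The bottle is held upright and the target ring appears at crop (297,34). I'll check the ring position from this view numerically.

Run:
```python
from h import *
d=dict(np.load("w8.npz")); print(ray(d,(120+297/1.5,150+34/1.5),.012))
print(proj(d,[.480,.092,.012]))
print("base near edge",ray(d,(120+300/1.5,150+81/1.5),.1535), "expect x",.4802-.0165)
```

```text
[0.47988848 0.09263244 0.012     ]
[317.36359269 172.79347975]
base near edge [0.46459762 0.09518337 0.1535    ] expect x 0.4637
```

Call:
{"api": "servo_tool", "payload": {
  "commands": [
    [[0, 0, 0, 0, -0.0017, 0.02, 0.8], [0, 0, 0, 0, -0.0017, 0.05, 0.8], [0, 0, 0, 0, -0.0017, 0.08, 0.8], [0, 0, 0, 0, -0.0017, 0.11, 0.8], [0, 0, 0, 0, -0.0017, 0.13, 0.8]]
  ]
}}

```text
clock: 13.7
position: [0.4794, 0.0887, 0.0636]
eef_rot: [-0.05, -3.139, 0.001]
ft_force: [0.2, -0.3, -0.1]
gripper_width: 0.341
grasp_force: 25.0
```

Call:
{"api": "servo_tool", "payload": {
  "commands": [
    [[0, 0, 0, 0, 0, 0.003, 0.8], [0, 0, 0, 0, 0, 0.006, 0.8], [0, 0, 0, 0, 0, 0.008, 0.8], [0, 0, 0, 0, 0, 0.01, 0.8], [0, 0, 0, 0, 0, 0.011, 0.8]]
  ]
}}

```text
clock: 14.2
position: [0.4807, 0.0901, 0.0549]
eef_rot: [0.048, 3.14, 0.0]
ft_force: [0.4, -0.3, -0.4]
gripper_width: 0.341
grasp_force: 25.0
```

Call:
{"api": "servo_tool", "payload": {
  "commands": [
    [[0, 0, 0, 0, 0.001, 0, 0.8], [0, 0, 0, 0, 0.002, 0.001, 0.8], [0, 0, 0, 0, 0.002, 0.0015, 0.8], [0, 0, 0, 0, 0.002, 0.002, 0.8], [0, 0, 0, 0, 0.002, 0.002, 0.8]]
  ]
}}

```text
clock: 14.7
position: [0.4809, 0.0923, 0.0531]
eef_rot: [0.047, 3.14, 0.0]
ft_force: [-1.0, 0.4, 7.3]
gripper_width: 0.345
grasp_force: 25.0
```

Call:
{"api": "servo_tool", "payload": {
  "commands": [
    [[0, 0, 0, 0, 0, 0.0005, 0.8], [0, 0, 0, 0, 0, 0.001, 0.8], [0, 0, 0, 0, 0, 0.001, 0.8], [0, 0, 0, 0, 0, 0.001, 0.8], [0, 0, 0, 0, 0, 0.001, 0.8]]
  ]
}}

```text
clock: 15.2
position: [0.4813, 0.0922, 0.053]
eef_rot: [0.047, 3.138, 0.0]
ft_force: [-3.7, -0.1, 15.4]
gripper_width: 0.347
grasp_force: 25.0
```

On the board. I'll release, go up, and head for the salt.

Call:
{"api": "servo_tool", "payload": {
  "commands": [
    [[0, 0, 0, 0, 0, -0.001, 0.6], [0, 0, 0, 0, 0, -0.001, 0.45], [0, 0, 0, 0, 0, -0.001, 0.4], [0, 0, 0, 0, 0, -0.001, 0.4], [0, 0, 0, 0, 0, -0.006, 0.4]]
  ]
}}

```text
clock: 15.7
position: [0.4797, 0.0921, 0.0567]
eef_rot: [-0.048, -3.139, -0.0]
ft_force: [-0.7, -0.1, 0.3]
gripper_width: 0.597
grasp_force: 0.0
```

Call:
{"api": "servo_tool", "payload": {
  "commands": [
    [[0, 0, 0, 0, 0, -0.025, 0.4], [0, 0, 0, 0, 0, -0.06, 0.4], [0, 0, 0, 0, 0, -0.1, 0.4], [0, 0, 0, 0, 0, -0.14, 0.4], [0, 0, 0, 0, 0, -0.17, 0.4]]
  ]
}}

```text
clock: 16.2
position: [0.4806, 0.0921, 0.2301]
eef_rot: [0.048, 3.139, 0.0]
ft_force: [0.5, 0.9, 0.1]
gripper_width: 0.597
grasp_force: 0.0
```

Call:
{"api": "servo_tool", "payload": {
  "commands": [
    [[0, 0, 0, 0, -0.04, 0, 0.3], [0, 0, 0, 0, -0.08, 0, 0.3], [0, 0, 0, 0, -0.12, 0, 0.3], [0, 0, 0, 0, -0.16, 0, 0.3], [0, 0, 0, 0, -0.2, 0, 0.3]]
  ]
}}

```text
clock: 16.7
position: [0.4739, -0.1093, 0.2276]
eef_rot: [0.047, 3.141, 0.0]
ft_force: [0.5, 0.0, 0.1]
gripper_width: 0.703
grasp_force: 0.0
```

Call:
{"api": "servo_tool", "payload": {
  "commands": [
    [[0, 0, 0, 0, -0.04, 0, 0.3], [0, 0, 0, 0, -0.08, 0, 0.3], [0, 0, 0, -0.01, -0.12, 0, 0.3], [0, 0, 0, -0.02, -0.15, 0, 0.3], [0, 0, 0, -0.03, -0.17, 0, 0.3]]
  ]
}}

```text
clock: 17.2
position: [0.4988, -0.281, 0.2272]
eef_rot: [-0.051, -3.141, 0.0]
ft_force: [-0.1, 0.0, -0.1]
gripper_width: 0.704
grasp_force: 0.0
```

Run:
```python
from h import *
s,R=where(); d=shot("wrist","w9"); t=shot("top","t9"); e=shot("scene","s9")
a=cv2.resize(d["img"][100:340,160:480,::-1],(400,300)); b=cv2.resize(t["img"][150:225,250:350,::-1],(400,300),interpolation=cv2.INTER_CUBIC)
c=cv2.resize(e["img"][160:235,270:395,::-1],(500,300),interpolation=cv2.INTER_CUBIC); k=np.zeros((300,800,3),np.uint8); k[:,:500]=c
b2=cv2.resize(t["img"][150:235,390:470,::-1],(300,300),interpolation=cv2.INTER_CUBIC); k[:,500:]=b2
cv2.imwrite("pics/w9c.png",np.vstack([np.hstack([a,b]),k]))
```

```text
t 17.2 pos [ 0.4988 -0.281   0.2272] yaw 1.5385 tz [-0. -0. -1.] F [-0.1  0.  -0.1] w 0.704 gf 0.0
```

View pics/w9c.png

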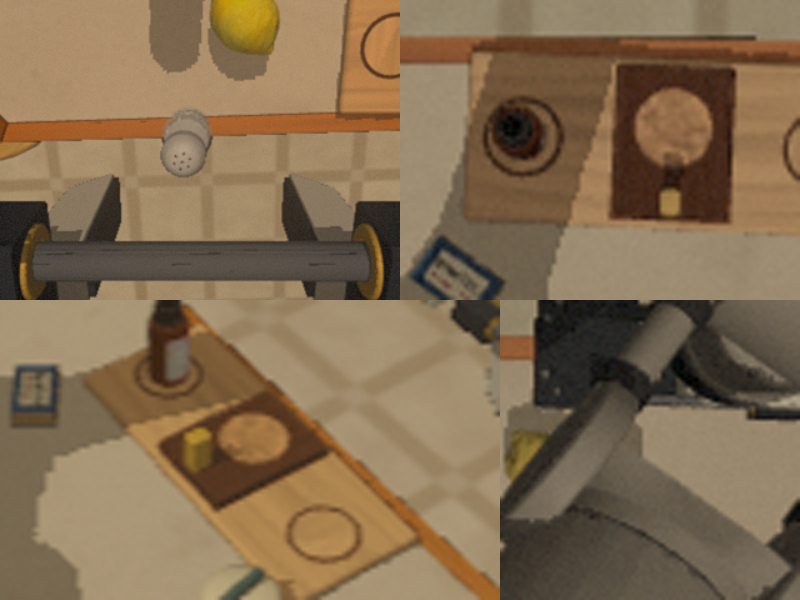

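The dropper stands upright within its ring and the coaster sits in the outline. The salt cap is at about wrist pixel (307,224). I'll compute the salt and cork positions.

Run:
```python
from h import *
d=dict(np.load("w9.npz")); t=dict(np.load("t9.npz"))
print("salt cap",ray(d,(307,224),.082),"near base",ray(d,(310.4,186),.005)+[.022,0,0])
u=(249.9+274/4,149.9+126/4); print("cork top",ray(t,u,.02)); print("dropper bulb top",ray(t,(249.9+116/4,149.9+130/4),.112),"base",ray(t,(249.9+122/4,149.9+137/4),.05))
```

```text
salt cap [ 0.53722055 -0.29385686  0.082     ] near base [ 0.54479885 -0.29229105  0.005     ]
cork top [ 0.48852201 -0.01517093  0.02      ]
dropper bulb top [0.47702705 0.08604939 0.112     ] base [0.47737129 0.08777704 0.05      ]
```

Call:
{"api": "servo_tool", "payload": {
  "commands": [
    [[0, 0, 0, -0.02, -0.0105, 0, 0.3], [0, 0, 0, -0.042, -0.0105, 0.01, 0.3], [0, 0, 0, -0.042, -0.0105, 0.05, 0.3], [0, 0, 0, -0.042, -0.0105, 0.09, 0.3], [0, 0, 0, -0.042, -0.0105, 0.12, 0.3]]
  ]
}}

```text
clock: 17.85
position: [0.5398, -0.2883, 0.1051]
eef_rot: [-0.046, -3.139, -0.003]
ft_force: [-1.5, 0.4, -0.3]
gripper_width: 0.702
grasp_force: 0.0
```

Call:
{"api": "servo_tool", "payload": {
  "commands": [
    [[0, 0, 0, 0, 0, 0.03, 0.3], [0, 0, 0, 0, 0, 0.055, 0.3], [0, 0, 0, 0, 0, 0.067, 0.3], [0, 0, 0, 0, 0, 0.067, 0.3], [0, 0, 0, 0, 0, 0.067, 0.3]]
  ]
}}

```text
clock: 18.35
position: [0.5413, -0.2903, 0.0414]
eef_rot: [0.047, 3.14, -0.001]
ft_force: [-0.5, 0.8, -0.2]
gripper_width: 0.7
grasp_force: 0.0
```

Call:
{"api": "servo_tool", "payload": {
  "commands": [
    [[0, 0, 0, 0, 0, 0, 0.4], [0, 0, 0, 0, 0, 0, 0.5], [0, 0, 0, 0, 0, 0, 0.6], [0, 0, 0, 0, 0, 0, 0.7], [0, 0, 0, 0, 0, 0, 0.7]]
  ],
  "grip_force": 20
}}

```text
clock: 18.85
position: [0.5414, -0.2915, 0.0413]
eef_rot: [0.048, 3.139, -0.003]
ft_force: [-0.8, -4.0, 5.0]
gripper_width: 0.4
grasp_force: 20.2
```

The width reads 37 mm against the 44 mm body, so the grip is on a narrower part. I'll reopen and grip about 10 mm lower.

Call:
{"api": "servo_tool", "payload": {
  "commands": [
    [[0, 0, 0, 0, 0, 0, 0.4], [0, 0, 0, 0, 0, 0, 0.3], [0, 0, 0, 0, 0, 0.003, 0.3], [0, 0, 0, 0, 0, 0.007, 0.3], [0, 0, 0, 0, 0, 0.01, 0.3]]
  ]
}}

```text
clock: 19.35
position: [0.5403, -0.2899, 0.0293]
eef_rot: [-0.047, -3.14, -0.002]
ft_force: [0.3, 0.3, -0.1]
gripper_width: 0.694
grasp_force: 0.0
```

Run:
```python
from h import *
s,R=where(); d=shot("wrist","w10"); g=d["img"].astype(int)
hsv=cv2.cvtColor(d["img"],cv2.COLOR_RGB2HSV)
for x,y,z in [(.541,-.2915,.0),(.541,-.2915,.045),(.541,-.2915,.08),(.519,-.2915,.0),(.519,-.2915,.045)]: print((x,y,z),np.round(proj(d,[x,y,z])))
for r in range(200,285,8):
    m=(hsv[r,:,1]<60)&(hsv[r,:,2]>70); xs=np.where(m[260:400])[0]+260
    print(r,xs.min() if len(xs) else None,xs.max() if len(xs) else None,len(xs))
```

```text
t 19.35 pos [ 0.5403 -0.2899  0.0293] yaw 1.5406 tz [-0.001  0.001 -1.   ] F [ 0.3  0.3 -0.1] w 0.694 gf 0.0
(0.541, -0.2915, 0.0) [316. 238.]
(0.541, -0.2915, 0.045) [315. 279.]
(0.541, -0.2915, 0.08) [314. 331.]
(0.519, -0.2915, 0.0) [315. 202.]
(0.519, -0.2915, 0.045) [313. 234.]
200 None None 0
208 None None 0
216 315 315 1
224 None None 0
232 None None 0
240 338 338 1
248 332 332 1
256 349 357 4
264 274 274 1
272 296 355 3
280 277 353 5
```

Call:
{"api": "servo_tool", "payload": {
  "commands": [
    [[0, 0, 0, 0, 0, 0, 0.4], [0, 0, 0, 0, 0, 0, 0.5], [0, 0, 0, 0, 0, 0, 0.6], [0, 0, 0, 0, 0, 0, 0.7], [0, 0, 0, 0, 0, 0, 0.7]]
  ],
  "grip_force": 20
}}

```text
clock: 19.9
position: [0.5409, -0.2906, 0.0304]
eef_rot: [0.048, 3.141, -0.001]
ft_force: [1.3, -0.3, 1.5]
gripper_width: 0.435
grasp_force: 19.8
```

Run:
```python
from h import *
s,R=where(); d=shot("wrist","w11"); hsv=cv2.cvtColor(d["img"],cv2.COLOR_RGB2HSV)
w=hsv[:,:,1].astype(int)
for r in range(196,292,8): print(r,"S",w[r,256:390:8].tolist(),"V",hsv[r,256:390:8,2].tolist())
```

```text
t 19.9 pos [ 0.5409 -0.2906  0.0304] yaw 1.5404 tz [ 0.001 -0.    -1.   ] F [ 1.3 -0.3  1.5] w 0.435 gf 19.8
196 S [95, 95, 97, 98, 99, 96, 98, 99, 92, 101, 98, 96, 100, 103, 95, 105, 99] V [187, 186, 182, 185, 185, 183, 182, 182, 186, 185, 182, 183, 184, 180, 183, 180, 188]
204 S [100, 94, 97, 95, 97, 96, 94, 98, 91, 95, 100, 103, 99, 96, 98, 96, 94] V [186, 188, 186, 183, 184, 189, 184, 184, 187, 188, 181, 183, 185, 181, 182, 186, 185]
212 S [96, 101, 102, 96, 100, 92, 90, 82, 86, 72, 82, 96, 99, 92, 101, 98, 97] V [188, 187, 188, 184, 188, 186, 172, 137, 140, 142, 158, 186, 186, 185, 185, 184, 186]
220 S [97, 105, 97, 94, 98, 90, 69, 68, 73, 67, 68, 76, 98, 97, 103, 115, 120] V [187, 182, 184, 184, 190, 162, 136, 154, 143, 138, 136, 130, 167, 163, 138, 122, 125]
228 S [185, 183, 191, 191, 194, 66, 63, 70, 73, 64, 65, 70, 144, 179, 194, 184, 187] V [178, 181, 176, 178, 176, 136, 161, 152, 139, 139, 145, 138, 161, 182, 175, 180, 179]
236 S [193, 183, 188, 193, 137, 70, 66, 69, 62, 70, 66, 67, 61, 184, 175, 190, 187] V [174, 177, 175, 169, 170, 143, 146, 167, 168, 161, 144, 138, 138,
[... 284 characters left out ...]
, 164, 150, 163, 163, 160, 162, 165, 162, 152, 114, 56, 143, 143]
260 S [72, 76, 96, 72, 60, 64, 67, 70, 64, 65, 62, 62, 63, 67, 60, 74, 79] V [145, 148, 53, 78, 149, 156, 163, 165, 167, 160, 157, 161, 157, 125, 60, 145, 145]
268 S [74, 76, 85, 47, 68, 65, 64, 61, 62, 70, 70, 61, 70, 53, 146, 78, 80] V [142, 144, 54, 81, 151, 157, 116, 118, 116, 117, 116, 158, 152, 116, 47, 137, 141]
276 S [75, 73, 41, 48, 65, 57, 61, 67, 65, 68, 61, 67, 67, 70, 42, 73, 81] V [142, 119, 50, 85, 113, 112, 122, 133, 130, 124, 122, 115, 138, 77, 49, 66, 144]
284 S [77, 67, 56, 66, 66, 61, 65, 73, 64, 66, 65, 61, 68, 59, 96, 101, 72] V [99, 42, 50, 70, 112, 147, 146, 154, 152, 151, 148, 134, 109, 69, 48, 48, 95]
```

The measured base edge puts the shaker about 4 mm beyond the TCP in x. The 40 mm width fits a tapered body. I'll lift and carry it to the cork.

Call:
{"api": "servo_tool", "payload": {
  "commands": [
    [[0, 0, 0, 0, 0, -0.003, 0.7], [0, 0, 0, 0, 0, -0.02, 0.7], [0, 0, 0, 0, 0, -0.05, 0.7], [0, 0, 0, 0, 0, -0.085, 0.7], [0, 0, 0, 0, 0, -0.12, 0.7]]
  ],
  "grip_force": 25
}}

```text
clock: 20.45
position: [0.5402, -0.2899, 0.1511]
eef_rot: [-0.048, -3.14, -0.002]
ft_force: [0.9, -0.6, -2.2]
gripper_width: 0.43
grasp_force: 24.6
```

Call:
{"api": "servo_tool", "payload": {
  "commands": [
    [[0, 0, 0, 0.005, 0.02, -0.01, 0.7], [0, 0, 0, 0.013, 0.05, -0.02, 0.7], [0, 0, 0, 0.02, 0.085, -0.02, 0.7], [0, 0, 0, 0.029, 0.12, -0.02, 0.7], [0, 0, 0, 0.037, 0.155, -0.02, 0.7]]
  ]
}}

```text
clock: 20.95
position: [0.5076, -0.1328, 0.1703]
eef_rot: [-0.048, -3.141, -0.001]
ft_force: [-0.0, 0.5, -1.0]
gripper_width: 0.432
grasp_force: 24.6
```

Call:
{"api": "servo_tool", "payload": {
  "commands": [
    [[0, 0, 0, 0.008, 0.035, 0, 0.7], [0, 0, 0, 0.016, 0.07, 0, 0.7], [0, 0, 0, 0.024, 0.1, 0, 0.7], [0, 0, 0, 0.029, 0.12, 0, 0.7], [0, 0, 0, 0.029, 0.12, 0, 0.7]]
  ]
}}

```text
clock: 21.45
position: [0.482, -0.0111, 0.1703]
eef_rot: [-0.043, -3.14, -0.002]
ft_force: [0.1, 0.6, -1.2]
gripper_width: 0.436
grasp_force: 24.6
```

Run:
```python
from h import *
s,R=where(); d=shot("wrist","w12"); hsv=cv2.cvtColor(d["img"],cv2.COLOR_RGB2HSV)
x,y,_=s["position"]
for p in [(.487,-.0135,.02),(x-.0185,y,.15),(x-.0185,y,.155)]: print(np.round(proj(d,p),1))
print("col 322 rows 150-240 step3",hsv[150:240:3,322].tolist())
```

```text
t 21.45 pos [ 0.482  -0.0111  0.1703] yaw 1.5435 tz [-0.001  0.001 -1.   ] F [ 0.1  0.6 -1.2] w 0.436 gf 24.6
[316.9 187.3]
[317.9 212. ]
[317.8 215.3]
col 322 rows 150-240 step3 [[12, 143, 80], [10, 147, 78], [10, 129, 79], [14, 163, 150], [14, 153, 138], [13, 150, 129], [14, 161, 166], [15, 161, 223], [14, 159, 197], [13, 156, 181], [13, 158, 187], [13, 157, 196], [13, 164, 187], [13, 157, 198], [13, 160, 204], [14, 158, 197], [14, 160, 196], [13, 157, 193], [14, 157, 187], [14, 142, 205], [13, 118, 181], [14, 87, 164], [15, 68, 149], [16, 71, 173], [17, 65, 153], [18, 66, 185], [16, 70, 183], [15, 66, 188], [16, 65, 195], [16, 67, 186]]
```

Call:
{"api": "servo_tool", "payload": {
  "commands": [
    [[0, 0, 0, 0.001, -0.0022, 0.02, 0.7], [0, 0, 0, 0.001, -0.0022, 0.05, 0.7], [0, 0, 0, 0.001, -0.0022, 0.08, 0.7], [0, 0, 0, 0.001, -0.0022, 0.1, 0.7], [0, 0, 0, 0.001, -0.0022, 0.108, 0.7]]
  ]
}}

```text
clock: 22.0
position: [0.4811, -0.0165, 0.0604]
eef_rot: [-0.049, -3.138, -0.001]
ft_force: [-1.2, 0.7, -1.9]
gripper_width: 0.437
grasp_force: 24.6
```

Call:
{"api": "servo_tool", "payload": {
  "commands": [
    [[0, 0, 0, 0, 0, 0.003, 0.7], [0, 0, 0, 0, 0, 0.006, 0.7], [0, 0, 0, 0, 0, 0.008, 0.7], [0, 0, 0, 0, 0, 0.009, 0.7], [0, 0, 0, 0, 0, 0.01, 0.7]]
  ]
}}

```text
clock: 22.5
position: [0.4824, -0.0157, 0.0527]
eef_rot: [0.047, 3.14, -0.0]
ft_force: [-0.5, -0.1, -1.5]
gripper_width: 0.435
grasp_force: 24.6
```

Run:
```python
from h import *
s,R=where(); d=shot("wrist","w13"); hsv=cv2.cvtColor(d["img"],cv2.COLOR_RGB2HSV)
for c in (310,318,326): print(c,[(r,)+tuple(hsv[r,c].tolist()) for r in range(150,290,4)][12:])
for x in (.44,.45,.46,.465,.47): print(x,proj(d,[x,-.0135,.02]))
```

```text
t 22.5 pos [ 0.4824 -0.0157  0.0527] yaw 1.5406 tz [ 0.001 -0.    -1.   ] F [-0.5 -0.1 -1.5] w 0.435 gf 24.6
310 [(198, 14, 151, 86), (202, 14, 154, 151), (206, 12, 161, 154), (210, 14, 114, 155), (214, 13, 106, 152), (218, 16, 70, 152), (222, 17, 73, 157), (226, 16, 65, 149), (230, 18, 65, 161), (234, 16, 62, 180), (238, 17, 65, 177), (242, 16, 67, 176), (246, 17, 66, 174), (250, 15, 66, 178), (254, 16, 64, 174), (258, 16, 65, 181), (262, 15, 70, 179), (266, 16, 62, 124), (270, 15, 64, 131), (274, 17, 60, 132), (278, 16, 69, 155), (282, 16, 65, 168), (286, 16, 67, 172)]
318 [(198, 13, 142, 133), (202, 12, 143, 114), (206, 13, 150, 143), (210, 14, 110, 167), (214, 16, 60, 165), (218, 15, 66, 165), (222, 15, 63, 177), (226, 14, 66, 162), (230, 18, 67, 183), (234, 18, 69, 160), (238, 18, 65, 180), (242, 18, 67, 178), (246, 14, 65, 180), (250, 15, 63, 181), (254, 14, 64, 179), (258, 14, 62, 182), (262, 14, 64, 179), (266, 15, 64, 128), (270, 16, 64, 136), (274, 18, 64, 139), (278, 16, 64, 156), (282, 16, 68, 166), (286, 18, 62, 168)]
326 [(198, 13, 144, 126), (202, 14, 152, 136), (206, 14, 153, 138), (210, 14, 109, 152), (214, 17, 73, 144), (218, 14, 66, 165), (222, 16, 65, 172), (226, 16, 68, 164), (230, 18, 68, 153), (234, 16, 65, 165), (238, 16, 74, 180), (242, 17, 64, 175), (246, 17, 64, 175), (250, 15, 64, 178), (254, 15, 63, 175), (258, 18, 63, 177), (262, 17, 64, 180), (266, 15, 70, 135), (270, 15, 63, 134), (274, 16, 65, 137), (278, 14, 64, 159), (282, 15, 68, 166), (286, 16, 63, 170)]
0.44 [320.60625269 162.82928983]
0.45 [321.15222177 180.56633163]
0.46 [321.68146275 197.75992339]
0.465 [321.94004863 206.16067128]
0.47 [322.19473284 214.43466462]
```

The cork edge is at row ~199 (x≈0.461) and the shaker edge at row ~211 (x≈0.467), so it is centred within about 2 mm. I'll lower it.

Call:
{"api": "servo_tool", "payload": {
  "commands": [
    [[0, 0, 0, 0.001, 0.001, 0, 0.7], [0, 0, 0, 0.001, 0.002, 0.001, 0.7], [0, 0, 0, 0.001, 0.002, 0.0015, 0.7], [0, 0, 0, 0.001, 0.002, 0.002, 0.7], [0, 0, 0, 0.001, 0.002, 0.002, 0.7]]
  ]
}}

```text
clock: 23.05
position: [0.4812, -0.0136, 0.0504]
eef_rot: [0.048, 3.141, 0.0]
ft_force: [0.1, 0.7, 0.5]
gripper_width: 0.434
grasp_force: 24.8
```

Call:
{"api": "servo_tool", "payload": {
  "commands": [
    [[0, 0, 0, 0, 0, 0.0005, 0.7], [0, 0, 0, 0, 0, 0.001, 0.7], [0, 0, 0, 0, 0, 0.001, 0.7], [0, 0, 0, 0, 0, 0.001, 0.7], [0, 0, 0, 0, 0, 0.001, 0.7]]
  ]
}}

```text
clock: 23.55
position: [0.4816, -0.0136, 0.0502]
eef_rot: [0.048, 3.14, -0.0]
ft_force: [-2.0, 0.4, 8.3]
gripper_width: 0.432
grasp_force: 25.5
```

Call:
{"api": "servo_tool", "payload": {
  "commands": [
    [[0, 0, 0, 0, 0, -0.001, 0.5], [0, 0, 0, 0, 0, -0.001, 0.4], [0, 0, 0, 0, 0, -0.001, 0.3], [0, 0, 0, 0, 0, -0.001, 0.3], [0, 0, 0, 0, 0, -0.006, 0.3]]
  ]
}}

```text
clock: 24.05
position: [0.4806, -0.0136, 0.0548]
eef_rot: [-0.048, -3.14, -0.001]
ft_force: [-0.5, 0.3, -0.5]
gripper_width: 0.694
grasp_force: 0.0
```

Call:
{"api": "servo_tool", "payload": {
  "commands": [
    [[0, 0, 0, 0, 0, -0.025, 0.3], [0, 0, 0, 0, 0, -0.06, 0.3], [0, 0, 0, 0, 0, -0.1, 0.3], [0, 0, 0, 0, 0, -0.14, 0.3], [0, 0, 0, 0, 0, -0.17, 0.3]]
  ]
}}

```text
clock: 24.55
position: [0.4814, -0.0137, 0.2281]
eef_rot: [0.048, 3.139, -0.001]
ft_force: [0.4, 0.3, 0.7]
gripper_width: 0.699
grasp_force: 0.0
```

Call:
{"api": "servo_tool", "payload": {
  "commands": [
    [[0, 0, 0, 0.01, -0.04, 0, 0.3], [0, 0, 0, 0.02, -0.08, 0, 0.3], [0, 0, 0, 0.035, -0.12, 0, 0.3], [0, 0, 0, 0.05, -0.16, 0, 0.3], [0, 0, 0, 0.07, -0.2, 0, 0.3]]
  ]
}}

```text
clock: 25.05
position: [0.4044, -0.2129, 0.2256]
eef_rot: [0.047, 3.141, -0.001]
ft_force: [-0.6, -0.0, -0.6]
gripper_width: 0.699
grasp_force: 0.0
```

```bash
cat >> h.py <<'E'
def redcap(d,z):
    hsv=cv2.cvtColor(d["img"],cv2.COLOR_RGB2HSV)
    m=cv2.inRange(hsv,(0,150,90),(6,255,255))|cv2.inRange(hsv,(174,150,90),(180,255,255))
    n,l,st,c=cv2.connectedComponentsWithStats(m); i=1+np.argmax(st[1:,4]); cnt=max(cv2.findContours((l==i).astype(np.uint8),0,2)[0],key=cv2.contourArea)
    (u,v),r=cv2.minEnclosingCircle(cnt); print("redcap",np.round([u,v,r],1),st[i],np.round(ray(d,(u,v),z),4))
E
python3 - <<'E'
from h import *
s,R=where(); d=shot("wrist","w14"); redcap(d,.104); t=shot("top","t14")
E
```

```text
t 25.05 pos [ 0.4044 -0.2129  0.2256] yaw 1.5408 tz [ 0.001 -0.    -1.   ] F [-0.6 -0.  -0.6] w 0.699 gf 0.0
redcap [218.6 161.3  29.3] [ 190  135   58   56 2043] [ 0.3774 -0.2929  0.104 ]
```

Call:
{"api": "servo_tool", "payload": {
  "commands": [
    [[0, 0, 0, 0.01, -0.04, 0, 0.25], [0, 0, 0, 0.019, -0.082, 0, 0.25], [0, 0, 0, 0.019, -0.082, 0.03, 0.25], [0, 0, 0, 0.019, -0.082, 0.06, 0.25], [0, 0, 0, 0.019, -0.082, 0.08, 0.25]]
  ]
}}

```text
clock: 25.65
position: [0.3831, -0.292, 0.1436]
eef_rot: [-0.049, -3.14, -0.003]
ft_force: [0.5, -0.8, 1.0]
gripper_width: 0.748
grasp_force: 0.0
```

Run:
```python
from h import *
s,R=where(); d=shot("wrist","w15"); redcap(d,.104)
```

```text
t 25.65 pos [ 0.3831 -0.292   0.1436] yaw 1.5398 tz [-0.001  0.002 -1.   ] F [ 0.5 -0.8  1. ] w 0.748 gf 0.0
redcap [313.6 220.2  38.6] [ 278  182   72   77 3377] [ 0.3767 -0.2949  0.104 ]
```

Call:
{"api": "servo_tool", "payload": {
  "commands": [
    [[0, 0, 0, 0.002, -0.002, 0.03, 0.25], [0, 0, 0, 0.002, -0.002, 0.06, 0.25], [0, 0, 0, 0.002, -0.002, 0.085, 0.25], [0, 0, 0, 0.002, -0.002, 0.095, 0.25], [0, 0, 0, 0.002, -0.002, 0.098, 0.25]]
  ]
}}

```text
clock: 26.2
position: [0.3817, -0.2943, 0.0469]
eef_rot: [-0.047, -3.14, -0.002]
ft_force: [0.7, -0.5, 1.1]
gripper_width: 0.75
grasp_force: 0.0
```

Call:
{"api": "servo_tool", "payload": {
  "commands": [
    [[0, 0, 0, 0, 0, 0, 0.35], [0, 0, 0, 0, 0, 0, 0.45], [0, 0, 0, 0, 0, 0, 0.55], [0, 0, 0, 0, 0, 0, 0.65], [0, 0, 0, 0, 0, 0, 0.65]]
  ],
  "grip_force": 25
}}

```text
clock: 26.7
position: [0.382, -0.2952, 0.048]
eef_rot: [0.048, 3.14, -0.002]
ft_force: [0.3, -0.3, 5.6]
gripper_width: 0.476
grasp_force: 25.0
```

Run:
```python
from h import *
s,R=where(); d=shot("wrist","w16"); redcap(d,.104); hsv=cv2.cvtColor(d["img"],cv2.COLOR_RGB2HSV)
for x in (.352,.357,.362): print(x,proj(d,[x,-.2935,0]))
print([(r,)+tuple(hsv[r,320].tolist()) for r in range(150,260,5)])
```

```text
t 26.7 pos [ 0.382  -0.2952  0.048 ] yaw 1.5403 tz [ 0.001 -0.001 -1.   ] F [ 0.3 -0.3  5.6] w 0.476 gf 25.0
redcap [321. 290.  56.] [ 265  250  113   43 3561] [ 0.3626 -0.2935  0.104 ]
0.352 [320.49742072 177.84414511]
0.357 [320.75133802 185.90058147]
0.362 [321.00164239 193.84238476]
[(150, 17, 100, 174), (155, 18, 101, 172), (160, 17, 98, 170), (165, 15, 98, 172), (170, 17, 98, 174), (175, 15, 98, 175), (180, 16, 99, 170), (185, 15, 88, 171), (190, 14, 81, 169), (195, 18, 87, 97), (200, 16, 74, 144), (205, 17, 62, 115), (210, 15, 70, 116), (215, 17, 74, 121), (220, 14, 77, 129), (225, 17, 75, 146), (230, 21, 68, 187), (235, 16, 89, 132), (240, 17, 81, 138), (245, 17, 89, 141), (250, 6, 164, 109), (255, 3, 185, 109)]
```

Centred: the near edge is at about x 0.360, which puts the centre at about 0.382. I'll lift and carry it to the −y ring at (0.474, −0.118).

Call:
{"api": "servo_tool", "payload": {
  "commands": [
    [[0, 0, 0, 0, 0, -0.003, 0.65], [0, 0, 0, 0, 0, -0.02, 0.65], [0, 0, 0, 0, 0, -0.05, 0.65], [0, 0, 0, 0, 0, -0.085, 0.65], [0, 0, 0, 0, 0, -0.12, 0.65]]
  ]
}}

```text
clock: 27.25
position: [0.381, -0.2942, 0.1682]
eef_rot: [-0.048, -3.14, -0.002]
ft_force: [0.5, -0.2, -1.7]
gripper_width: 0.48
grasp_force: 25.0
```

Call:
{"api": "servo_tool", "payload": {
  "commands": [
    [[0, 0, 0, -0.007, 0.015, -0.005, 0.65], [0, 0, 0, -0.02, 0.04, -0.005, 0.65], [0, 0, 0, -0.034, 0.07, -0.005, 0.65], [0, 0, 0, -0.048, 0.1, -0.005, 0.65], [0, 0, 0, -0.06, 0.125, -0.005, 0.65]]
  ]
}}

```text
clock: 27.75
position: [0.4454, -0.17, 0.1721]
eef_rot: [-0.047, -3.141, -0.001]
ft_force: [-0.1, 0.2, -1.9]
gripper_width: 0.478
grasp_force: 25.0
```

Call:
{"api": "servo_tool", "payload": {
  "commands": [
    [[0, 0, 0, -0.013, 0.027, 0, 0.65], [0, 0, 0, -0.0265, 0.055, 0, 0.65], [0, 0, 0, -0.0265, 0.055, 0, 0.65], [0, 0, 0, -0.0265, 0.055, 0, 0.65], [0, 0, 0, -0.0265, 0.055, 0, 0.65]]
  ]
}}

```text
clock: 28.25
position: [0.473, -0.118, 0.1721]
eef_rot: [-0.048, -3.141, -0.0]
ft_force: [0.3, 0.3, -0.7]
gripper_width: 0.481
grasp_force: 25.0
```

Run:
```python
from h import *
s,R=where(); d=shot("wrist","w17"); t=shot("top","t17"); g=cv2.cvtColor(d["img"],cv2.COLOR_RGB2GRAY)
p=proj(d,[.4738,-.118,.012]); print("ring proj",p)
r=cv2.HoughCircles(cv2.GaussianBlur(g,(3,3),0)[:,:], cv2.HOUGH_GRADIENT,1.5,20,param1=80,param2=25,minRadius=28,maxRadius=55)
print([ (np.round(c,1).tolist(),np.round(ray(d,c[:2],.012),4).tolist()) for c in r[0] if np.hypot(*(c[:2]-p))<25] if r is not None else None)
```

```text
t 28.25 pos [ 0.473  -0.118   0.1721] yaw 1.54 tz [-0.001  0.    -1.   ] F [ 0.3  0.3 -0.7] w 0.481 gf 25.0
ring proj [319.60939641 179.97960204]
[([318.79998779296875, 194.1999969482422, 40.900001525878906], [0.4876, -0.1192, 0.012]), ([333.79998779296875, 165.8000030517578, 54.099998474121094], [0.4608, -0.1046, 0.012]), ([339.79998779296875, 185.1999969482422, 45.79999923706055], [0.4794, -0.0994, 0.012]), ([303.79998779296875, 180.8000030517578, 42.599998474121094], [0.4741, -0.1327, 0.012])]
```

Hough is unreliable here because the jar hides the ring. The earlier two-view ring estimate stands, so I'll lower.

Call:
{"api": "servo_tool", "payload": {
  "commands": [
    [[0, 0, 0, -0.001, 0.001, 0.02, 0.65], [0, 0, 0, -0.001, 0.001, 0.05, 0.65], [0, 0, 0, -0.001, 0.001, 0.08, 0.65], [0, 0, 0, -0.001, 0.001, 0.096, 0.65], [0, 0, 0, -0.001, 0.001, 0.102, 0.65]]
  ]
}}

```text
clock: 28.85
position: [0.4732, -0.1168, 0.0686]
eef_rot: [-0.05, -3.138, -0.002]
ft_force: [0.3, -1.1, -0.9]
gripper_width: 0.477
grasp_force: 25.0
```

Call:
{"api": "servo_tool", "payload": {
  "commands": [
    [[0, 0, 0, 0, 0, 0.002, 0.65], [0, 0, 0, 0, 0, 0.004, 0.65], [0, 0, 0, 0, 0, 0.006, 0.65], [0, 0, 0, 0, 0, 0.007, 0.65], [0, 0, 0, 0, 0, 0.008, 0.65]]
  ]
}}

```text
clock: 29.35
position: [0.4747, -0.1166, 0.0626]
eef_rot: [0.048, 3.14, -0.0]
ft_force: [-0.4, 1.1, -2.2]
gripper_width: 0.474
grasp_force: 25.0
```

Call:
{"api": "servo_tool", "payload": {
  "commands": [
    [[0, 0, 0, 0, 0, 0.0005, 0.65], [0, 0, 0, 0, 0, 0.001, 0.65], [0, 0, 0, 0, 0, 0.0015, 0.65], [0, 0, 0, 0, 0, 0.002, 0.65], [0, 0, 0, 0, 0, 0.002, 0.65]]
  ]
}}

```text
clock: 29.85
position: [0.4744, -0.1165, 0.0602]
eef_rot: [-0.048, -3.141, -0.0]
ft_force: [-0.6, 0.5, -1.0]
gripper_width: 0.48
grasp_force: 25.0
```

Call:
{"api": "servo_tool", "payload": {
  "commands": [
    [[0, 0, 0, 0, -0.001, 0.0005, 0.65], [0, 0, 0, 0, -0.001, 0.001, 0.65], [0, 0, 0, 0, -0.001, 0.0015, 0.65], [0, 0, 0, 0, -0.001, 0.0015, 0.65], [0, 0, 0, 0, -0.001, 0.0015, 0.65]]
  ]
}}

```text
clock: 30.35
position: [0.4746, -0.117, 0.0599]
eef_rot: [0.048, 3.14, 0.001]
ft_force: [-2.3, 3.6, 12.0]
gripper_width: 0.481
grasp_force: 25.0
```

Contact. I'll release to a limited opening, go up, and clear the view.

Call:
{"api": "servo_tool", "payload": {
  "commands": [
    [[0, 0, 0, 0, 0, -0.0015, 0.5], [0, 0, 0, 0, 0, -0.0015, 0.4], [0, 0, 0, 0, 0, -0.0015, 0.3], [0, 0, 0, 0, 0, -0.0015, 0.3], [0, 0, 0, 0, 0, -0.006, 0.3]]
  ]
}}

```text
clock: 30.85
position: [0.474, -0.1174, 0.0643]
eef_rot: [-0.048, -3.14, -0.001]
ft_force: [0.8, -0.3, 0.7]
gripper_width: 0.697
grasp_force: 0.0
```

Call:
{"api": "servo_tool", "payload": {
  "commands": [
    [[0, 0, 0, 0, 0, -0.025, 0.3], [0, 0, 0, 0, 0, -0.06, 0.3], [0, 0, 0, 0, 0, -0.1, 0.3], [0, 0, 0, 0, 0, -0.14, 0.3], [0, 0, 0, 0, 0, -0.17, 0.3]]
  ]
}}

```text
clock: 31.35
position: [0.4748, -0.1177, 0.2376]
eef_rot: [0.048, 3.139, -0.002]
ft_force: [0.3, -0.8, -0.2]
gripper_width: 0.696
grasp_force: 0.0
```

Call:
{"api": "servo_tool", "payload": {
  "commands": [
    [[0, 0, 0, 0.02, -0.04, 0, 0.3], [0, 0, 0, 0.04, -0.08, 0, 0.3], [0, 0, 0, 0.06, -0.12, 0, 0.3], [0, 0, 0, 0.07, -0.16, 0, 0.3], [0, 0, 0, 0.07, -0.2, 0, 0.3]]
  ]
}}

```text
clock: 31.85
position: [0.3969, -0.3167, 0.2353]
eef_rot: [0.049, 3.141, -0.0]
ft_force: [0.4, 0.3, 0.7]
gripper_width: 0.697
grasp_force: 0.0
```

Run:
```python
from h import *
s,R=where(); t=shot("top","tf"); e=shot("scene","sf"); t0=dict(np.load("top0.npz"))
redcap(t,.118)
# displacement of timer and matchbox by template matching against the first picture
for n,(x0,y0,x1,y1) in {"timer":(353,212,376,233),"match":(252,207,278,232)}.items():
    r=cv2.matchTemplate(t["img"][y0-12:y1+12,x0-12:x1+12],t0["img"][y0:y1,x0:x1],cv2.TM_CCOEFF_NORMED); m=cv2.minMaxLoc(r); print(n,m[1],np.array(m[3])-12)
# cap positions expected in the top view for a correct placing
hsv=cv2.cvtColor(t["img"],cv2.COLOR_RGB2HSV)
for n,p in {"red cap":(.4748,-.119,.118),"salt cap":(.488,-.0145,.102),"bulb":(.4815,.0912,.112)}.items(): print(n,"expected px",np.round(proj(t,p),1))
def blob(m,x0,y0,x1,y1):
    n,l,st,c=cv2.connectedComponentsWithStats(m[y0:y1,x0:x1].astype(np.uint8)); i=1+np.argmax(st[1:,4]); return c[i]+[x0,y0],st[i,4]
print("bulb px",blob(hsv[:,:,2]<45,268,170,295,198)); 
print("salt px",blob((hsv[:,:,1]<75)&(hsv[:,:,2]>80),302,165,335,206))
```

```text
t 31.85 pos [ 0.3969 -0.3167  0.2353] yaw 1.5396 tz [ 0. -0. -1.] F [0.4 0.3 0.7] w 0.697 gf 0.0
redcap [ 39.  263.5  30.8] [  12  241   56   46 1782] [0.2638 0.6899 0.118 ]
timer 0.9965647459030151 [0 0]
match 0.7056202292442322 [0 0]
red cap expected px [358.4 183.9]
salt cap expected px [317.9 178.9]
bulb expected px [276.9 180.7]
bulb px (array([278.02898551, 181.82608696]), np.int32(69))
salt px (array([317.54658385, 182.67080745]), np.int32(161))
```

Run:
```python
from h import *
t=dict(np.load("tf.npz")); e=dict(np.load("sf.npz"))
hsv=cv2.cvtColor(t["img"],cv2.COLOR_RGB2HSV)
m=cv2.inRange(hsv[165:205,340:375],(0,150,90),(6,255,255))|cv2.inRange(hsv[165:205,340:375],(174,150,90),(180,255,255))
c=max(cv2.findContours(m,0,2)[0],key=cv2.contourArea);(u,v),r=cv2.minEnclosingCircle(c); print("red top",u+340,v+165,r,ray(t,(u+340,v+165),.118))
print("salt mask");k=((hsv[:,:,1]<75)&(hsv[:,:,2]>80))[166:200,304:334]; print("\n".join("%d "%(166+i)+"".join(".#"[int(x)] for x in r) for i,r in enumerate(k)))
h2=cv2.cvtColor(e["img"],cv2.COLOR_RGB2HSV)
for n,p in {"salt top":(.488,-.0145,.11),"salt base":(.488,-.0145,.02),"red top":(.4745,-.1185,.118),"red base":(.4745,-.1185,.012)}.items(): print(n,np.round(proj(e,p),1))
p=proj(e,(.488,-.0145,.065)).astype(int); k=((h2[:,:,1]<75)&(h2[:,:,2]>70))[p[1]-30:p[1]+30,p[0]-18:p[0]+18]; print("scene origin",p-[18,30]); print("\n".join("%d "%(p[1]-30+i)+"".join(".#"[int(x)] for x in r) for i,r in enumerate(k)))
```

```text
red top 357.2719306945801 184.1783618927002 8.621466636657715 [ 0.47409436 -0.11605737  0.118     ]
salt mask
166 ..............................
167 ..............................
168 ..............................
169 ..............................
170 ..............................
171 ..............................
172 ..............................
173 ..............................
174 ..............................
175 ..............................
176 ...........#####..............
177 .........#.########...........
178 ..........##########..........
179 ........############..........
180 .......##############.........
181 .......##############.........
182 .......##############.........
183 .......##############.........
184 .......##############.........
185 .......##############.........
186 ........############..........
187 ........############..........
188 .........##########...........
189 ..........#######.............
190 ..............................
191 ..............................
192 ..............................
193 ..............................
194 ......
[... 2074 characters left out ...]
...
197 ....................................
198 ....................................
199 ....................................
200 ....................................
201 ....................................
202 ....................................
203 ...............................###..
204 ...............................#####
205 ...............................#####
206 .................................###
207 .................................###
208 ..............................##....
209 ..............................####..
210 ..............................#####.
211 ..............................#####.
212 ..............................#####.
213 ..............................#####.
```

All placements check out: the red jar, dropper and salt sit within about 5 mm of their targets, and the timer and matchbox have not moved. I'll hand in.

```bash
python3 -c "
from station import manip
print(manip.job_done())"
```

```text
the job is handed in; nothing more can be done
None
```

I've handed in the job after about 32 s. The coaster is on the board's centre rectangle with the salt shaker on its cork, the red-capped jar is on the ring at the egg timer's end, and the dropper bottle is on the other. By my camera measurements each is within about 6 mm of its target, and the timer and matchbox did not move. The hand-in returned no verdict.

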